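# Load washed counting chambers onto the microscope carriage

## Robot

A 6-joint arm with a two-finger parallel gripper is mounted at the origin on the work surface. World frame = base frame: x ahead of the robot, y to its left, z up, the work surface at z = 0. Lengths are in m, angles in degrees, forces in N, time in s.
With the tool pointing down it reaches from about 0.3 to 0.775 m from the base axis. Payload 14.6 kg.
Tool frame: the origin (TCP) lies midway between the tips of the shut fingers; the grasp point (between the pads) lies 19 mm behind it (ctrl.grip_point_offset is the distance from the TCP to the grasp point, in m); z points along the fingers, x is the direction in which the jaws open and shut, and the axes are right-handed (so a half turn about z gives the same grasp; the last joint's range is limited). The gripper opens to 85 mm and grips with 20 to 120 N. Pads are 22 mm wide; open, the fingers measure 114 mm over their backs; the gripper's body (76 mm by 85 mm) begins 54 mm behind the grasp point. The pads swing forward as they close: fully open they stand 13 mm farther back than shut.
Start: joints at [-68.789, 17.183, 87.147, -0, 75.671, -3.816], TCP at [0.233, -0.498, 0.231] pointing down, gripper open.
Joint ranges: [-173.82, 173.82], [-45.26, 126.66], [13.44, 144.39], [-59.66, 239.66], [0, 175.72], [-146.38, 146.38]. Speed limits (degrees/s): [127.2, 127.2, 147.25, 180, 180, 180].

## Interface

Orientations are given as a 3x3 rotation matrix whose columns are the frame's x, y, z axes.
In Python, from station import ctrl, optics gives the robot as it stands.
- The arm moves only by the tool send_rows, never from a script. Its argument "increments" is a list of rows, each a list of 3 entries, a list of its own where there are three numbers: the shift along the world's x, y, z in m, then the turn about the world's z in degrees, then the opening, from 0 (shut) to 1 (fully open). A call has 1 to 20 rows; each row shifts and turns the commanded pose from where the row before left it; what a row does not reach is not made up. A row lasts 1/8 s, in which the tool goes at most 62.5 mm and 10.7 degrees, less where a joint would pass 70% of its speed; a pose out of reach is approached as far as the arm can. A call is refused whole if a number of a shift passes 0.0625 or a number of a turn 10.7, either way. A call with a gripper value outside its range is refused whole. The fingers move at their own pace and stop on an object; the grip force is fixed at half the most. Time passes only in rows, so rows that do not move let the fingers close. It gives the time, the measured TCP pose, the force and the opening at its end, in the units of the state.
- ctrl.observe(): the state, without advancing time (a new reading comes with each control period).
- optics.grab_frame(name): name is "scene" or "side" or "wrist"; returns a dict with "color" (400x640x3 uint8, blue, green, red), "mtx" (3x3 intrinsics, pixels), "k1" (the pictures are not rectified: a ray, as slopes to the right and down, at radius r is drawn at 1 + k1 r^2 times it, then the intrinsics apply), "world_from_camera" (4x4, takes a point from camera to world coordinates). Camera axes: x right, y down, z forward; pixel columns grow to the right and rows downward; lengths in m; the calibration is good to about 2 mm. A picture is of the moment at which its call begins. There is no depth.
- ctrl.job_done(): hands the job in, once; it reports no verdict.
Trained networks look in a picture, given as the dict that the camera call returned (one of the last four; its "shot" number tells which), for a name from the list of things; names that differ only in an ending like _2 or _b are one class to them, and where a whole thing is asked for, a point or a joint stands for the part that bears it (a point fixed in the world has none). Each returns a list of dicts, best first, with "p" (0 to 1); they miss things now and then, are a little off and sometimes report something else, mostly with a low value. They report only what shows in the picture. A call takes as long as a camera call. They do not tell look-alikes from the thing itself.
- optics.masks_of(query, picture): "mask" (400x640 bool, what is visible of it) and "centre" ([column, row] in pixels, amid what is visible of it).
- optics.pinpoint(query, picture): "centre" ([column, row] in pixels: a listed point, or the origin of a listed thing).
The state is a dict: "time": time; "joint_pos": joint angles; "qd": joint speeds; "joint_efforts": joint torques, N m; "tool_pos": TCP position; "tool_rot": TCP orientation; "contact_force": force on the tool from outside, world axes, zero at the start; "ft_torque": the same for the moment, N m; "gripper_width": finger opening in m.
Only numpy, scipy, OpenCV 4.12 (cv2) and the standard library are available. Lean on these libraries where they do the work, as an engineer would, in place of code of your own. Each camera call takes 0.05 s, during which the arm holds its last target.

## Task

Two to four washed glass counting chambers lie in the lanes of the white draining tray, too deep between the lands to be picked up: raise the tray by its bar handle and tip it until all of them have slid down to the low end, and set it flat again. Draw the microscope's specimen carriage to its loading station, lay every chamber flat in a nest of its own there, then push the loaded carriage along its rails until it clicks into the viewing station under the objective, and turn the lamp knob on the microscope's base clockwise all the way up for viewing. Leave the other things on the bench alone.

Things in the scene. Friction and masses are not known exactly. Their poses are not given: they have to be found in the camera images.
- tray_handle (a point): Middle of the steel bar handle at the high end of the loose white draining tray (0.5 kg): bar 12 mm in diameter, 100 mm long in the tray's y, on two thin posts. Held firmly it does not turn in the fingers: turn the hand with the tray. Axes are the tray's: x from low end to handle, z up. The bar's centre is 50 mm above the bench when the tray lies flat, 167 mm in x from the low edge, and 13 mm beyond the end wall, top at 21 mm
- tray_edge (a point): Middle of the bottom edge of the tray's low end (bench height, axes as the tray's), on which the tray pivots when its handle is raised. Tray 154 mm long in x, 280 mm wide in y. Four lanes run along x, 40 mm wide between lands 14 mm high over the floor (tops 21 mm above the bench), so that no finger fits beside a chamber up there. Glass starts to slide at 16 to 23 degrees; 30 is ample
- bay1 (a point): Pick-up bay at the low end of the tray's first lane; those of the other three lanes are 64, 128 and 192 mm from it in +y (axes as the tray's). The point where a chamber's centre lies when it has slid against the end wall, 12 mm above the bench. The lands leave 46 mm (in x) open here on both sides for fingers, at least 24 mm wide; ribs hold the chamber 3 mm above the tray's floor
- glass1 (a point): Centre of counting chamber 1: flat thick clear greenish glass, 76 mm long (its x), 35 mm wide (its y), 4 mm thick (its z), 30 g, with an H of dark grooves and two small metal squares on top. All are alike. It starts flat in a lane of the tray, long side along the lane, 52 to 66 mm short of the low end. None if absent
- glass2 (a point): Centre of counting chamber 2: flat thick clear greenish glass, 76 mm long (its x), 35 mm wide (its y), 4 mm thick (its z), 30 g, with an H of dark grooves and two small metal squares on top. All are alike. It starts flat in a lane of the tray, long side along the lane, 52 to 66 mm short of the low end. None if absent
- glass3 (a point): Centre of counting chamber 3: flat thick clear greenish glass, 76 mm long (its x), 35 mm wide (its y), 4 mm thick (its z), 30 g, with an H of dark grooves and two small metal squares on top. All are alike. It starts flat in a lane of the tray, long side along the lane, 52 to 66 mm short of the low end. None if absent
- glass4 (a point): Centre of counting chamber 4: flat thick clear greenish glass, 76 mm long (its x), 35 mm wide (its y), 4 mm thick (its z), 30 g, with an H of dark grooves and two small metal squares on top. All are alike. It starts flat in a lane of the tray, long side along the lane, 52 to 66 mm short of the low end. None if absent
- carriage (a joint): Place of the specimen carriage on its rails, m: 0 at the loading station, 0.200 at the viewing station under the objective; end stops at -0.012 and 0.212. Positive is the microscope's +y. A spring ball clicks into a notch within about 3 mm of each station (some 6 N to pull out); elsewhere 2 N of friction holds it where it is left. Black marks on bed and carriage meet at the stations
- knob (a point): Grip point on the black upright knob at the carriage's -y end, moving with it; axes as the microscope's. The knob is 16 mm (x) by 16 mm (y) and 50 mm high; this point is on its axis, 17 mm below its top, which is 112 mm above the bench
- nest1 (a point): Nest 1 of 4 (2 by 2) in the aluminium carriage: where the centre of a seated chamber lies, 63 mm above the bench, 5 mm above the carriage's plate (3 mm rests); axes as the microscope's. The chamber's long side lies along y, with play of 2 mm at each side and 3 mm at each end. End bars and corner lugs stand 9 mm above the plate; the middle 50 mm of each long side is free. 66 mm apart in x, 91 in y
- nest2 (a point): Nest 2 of 4 (2 by 2) in the aluminium carriage: where the centre of a seated chamber lies, 63 mm above the bench, 5 mm above the carriage's plate (3 mm rests); axes as the microscope's. The chamber's long side lies along y, with play of 2 mm at each side and 3 mm at each end. End bars and corner lugs stand 9 mm above the plate; the middle 50 mm of each long side is free. 66 mm apart in x, 91 in y
- nest3 (a point): Nest 3 of 4 (2 by 2) in the aluminium carriage: where the centre of a seated chamber lies, 63 mm above the bench, 5 mm above the carriage's plate (3 mm rests); axes as the microscope's. The chamber's long side lies along y, with play of 2 mm at each side and 3 mm at each end. End bars and corner lugs stand 9 mm above the plate; the middle 50 mm of each long side is free. 66 mm apart in x, 91 in y
- nest4 (a point): Nest 4 of 4 (2 by 2) in the aluminium carriage: where the centre of a seated chamber lies, 63 mm above the bench, 5 mm above the carriage's plate (3 mm rests); axes as the microscope's. The chamber's long side lies along y, with play of 2 mm at each side and 3 mm at each end. End bars and corner lugs stand 9 mm above the plate; the middle 50 mm of each long side is free. 66 mm apart in x, 91 in y
- dimmer (a joint): Angle of the lamp knob, rad: 0 is off, grows as it is turned clockwise seen from above, end stop at 1.4 (fully up). About 0.04 N m of friction holds it where it is left
- dimmer_grip (a point): Grip point of the lamp knob, on its vertical axis, 77 mm above the bench, turning with it: a black bar 34 mm long (its x), 14 mm wide (its y) and 32 mm high, 7 mm of it above this point, on a disc whose top is 54 mm above the bench. It is on a low white housing, 40 mm high, at the robot side of the rail bed by the loading station
- objective (a point): Centre of the underside of the microscope's objective, 183 mm above the bench, fixed; axes as the microscope's. It is over the carriage's centre at the viewing station. Above it the barrel (80 mm across) and zoom body (110 by 130 mm, eyepieces towards -x) reach 0.46 m; the column stands 195 mm from here in +x. The rail bed is 170 mm wide and 40 mm high
- wash_bottle: The wash bottle, one of the loose things on the bench to leave alone; origin at the centre of its underside
- dish_stack: The stack of dishes, one of the loose things on the bench to leave alone; origin at the centre of its underside
- beaker: The beaker, one of the loose things on the bench to leave alone; origin at the centre of its underside
- stain_jar: The stain jar, one of the loose things on the bench to leave alone; origin at the centre of its underside
Mind the look-alikes: they are no part of the job. What is shaped like the part that bears glass3 but orange is not meant.

How it is judged:
By the outcome, as a careful person would: the job done as asked, in the order asked, and still so for the second after the job is handed in, with the robot touching nothing.
Of chamber1, chamber2, chamber3, chamber4 only 2 to 4 are there at a start; the rules pass over those that are not, and their reading is None.
At some moment in a run one of tray may be knocked a few centimetres aside while the robot is not near it.
Once in a run the grip may slacken for a moment while it holds something.
It also fails if it takes over 208 s, if anything falls off the work surface, if the arm or the gripper's body presses on something with over 40 N, if the wrist force passes 120 N, or if a joint passes its speed limit or range.

## Working session

There is one attempt and no reset: what is moved stays moved. The work goes in short steps, Python scripts to look and compute and a tool call to move; the robot and the scene stay as the last step left them, time stands still between calls to the robot, and variables do not carry over. Pictures are saved under pics/ and viewed, and the job is handed in when it is done.

Besides the shell and the picture viewer there is one more tool, called after ">>>" as name([rows], argument=value, ...), one row to a line, values as JSON. send_rows: Moves the arm, as the interface text tells. Its arguments: {"type":"object","properties":{"increments":{"type":"array"}},"required":["increments"]}

```bash
ls; mkdir -p pics
cat > h.py <<'E'
import numpy as np, cv2
from station import ctrl, optics
def save(p,name,crop=None,s=1):
    im=p["color"]
    if crop: im=im[crop[1]:crop[3],crop[0]:crop[2]]
    if s!=1: im=cv2.resize(im,None,fx=s,fy=s,interpolation=cv2.INTER_CUBIC)
    cv2.imwrite("pics/"+name+".png",im)
def ray(p,uv):
    K=np.array(p["mtx"]);k=p["k1"];T=np.array(p["world_from_camera"])
    d=np.array([(uv[0]-K[0,2])/K[0,0],(uv[1]-K[1,2])/K[1,1]])
    u=d.copy()
    for _ in range(30): u=d/(1+k*(u@u))
    v=T[:3,:3]@np.array([u[0],u[1],1]);return T[:3,3],v/np.linalg.norm(v)
def atz(p,uv,z):
    o,v=ray(p,uv);return o+v*(z-o[2])/v[2]
def proj(p,X):
    K=np.array(p["mtx"]);k=p["k1"];T=np.array(p["world_from_camera"])
    c=T[:3,:3].T@(np.array(X)-T[:3,3]);u=c[:2]/c[2];u=u*(1+k*(u@u))
    return np.array([K[0,0]*u[0]+K[0,2],K[1,1]*u[1]+K[1,2]])
def tri(obs):
    A=np.zeros((3,3));b=np.zeros(3)
    for p,uv in obs:
        o,v=ray(p,uv);M=np.eye(3)-np.outer(v,v);A+=M;b+=M@o
    X=np.linalg.solve(A,b)
    res=[np.linalg.norm((np.eye(3)-np.outer(v,v))@(X-o)) for o,v in [ray(p,uv) for p,uv in obs]]
    return X,res
E
python3 - <<'E'
from h import *
S={n:optics.grab_frame(n) for n in ["scene","side","wrist"]}
for n,p in S.items():
    save(p,n+"0"); print(n,np.round(p["world_from_camera"],3).tolist(),np.array(p["mtx"]).tolist(),p["k1"])
for q in ["tray_handle","tray_edge","bay1","glass1","knob","nest1","nest2","nest3","nest4","dimmer_grip","objective","wash_bottle","dish_stack","beaker","stain_jar"]:
    for n,p in S.items():
        print(q,n,[(round(d["p"],2),np.round(d["centre"]).tolist()) for d in optics.pinpoint(q,p)][:6])
print(ctrl.observe())
E
```

```text
pics
scene [[0.227, 0.784, -0.578, 1.229], [0.974, -0.178, 0.141, -0.227], [0.008, -0.595, -0.804, 1.098], [0.0, 0.0, 0.0, 1.0]] [[447.0114528841714, 0.0, 327.91340017887666], [0.0, 447.0114528841714, 195.72860615252412], [0.0, 0.0, 1.0]] -0.01280949806419452
side [[-0.907, -0.305, 0.291, 0.197], [-0.421, 0.676, -0.604, 0.645], [-0.013, -0.671, -0.742, 0.996], [0.0, 0.0, 0.0, 1.0]] [[364.83240904363805, 0.0, 317.9357423600904], [0.0, 364.83240904363805, 201.80953968708502], [0.0, 0.0, 1.0]] -0.0024824760501275106
wrist [[0.422, -0.867, -0.266, 0.299], [-0.907, -0.403, -0.124, -0.467], [0.001, 0.294, -0.956, 0.374], [0.0, 0.0, 0.0, 1.0]] [[337.5203756872932, 0.0, 320.891715457808], [0.0, 337.5203756872932, 200.58801084734156], [0.0, 0.0, 1.0]] -0.014320324663674206
tray_handle scene [(0.96, [273.0, 256.0]), (0.56, [263.0, 239.0])]
tray_handle side [(0.59, [315.0, 177.0])]
tray_handle wrist []
tray_edge scene [(0.68, [275.0, 215.0])]
tray_edge side [(0.72, [354.0, 206.0]), (0.48, [313.0, 176.0])]
tray_edge wrist []
bay1 scene [(0.93, [240.0, 224.0])]
bay1 side [(0.82, [358.0, 178.0])]

[... 2186 characters left out ...]
564e-04,
        7.56698442e+01, -3.81605320e+00]), 'qd': array([ 0.00859877, -0.03750306,  0.11001524, -0.10743857,  0.0274561 ,
       -0.00996688]), 'joint_efforts': array([ 3.56940443e-03, -5.43344486e+01, -3.61977232e+01,  1.92854492e-05,
        7.47249287e-04, -2.67506017e-06]), 'tool_pos': array([ 0.23266334, -0.49835929,  0.23128809]), 'tool_rot': array([[ 4.23042949e-01, -9.06109631e-01, -4.63835425e-06],
       [-9.06109631e-01, -4.23042949e-01, -2.26157018e-05],
       [ 1.85300821e-05,  1.37702706e-05, -1.00000000e+00]]), 'contact_force': array([0.35596772, 0.48494354, 0.58227686]), 'ft_torque': array([ 0.04741791, -0.01741728,  0.00712593]), 'gripper_width': 0.0855925131848995}
```

View pics/scene0.png

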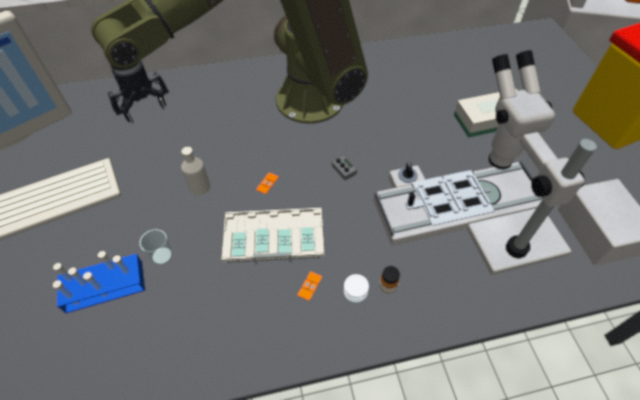

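View pics/side0.png

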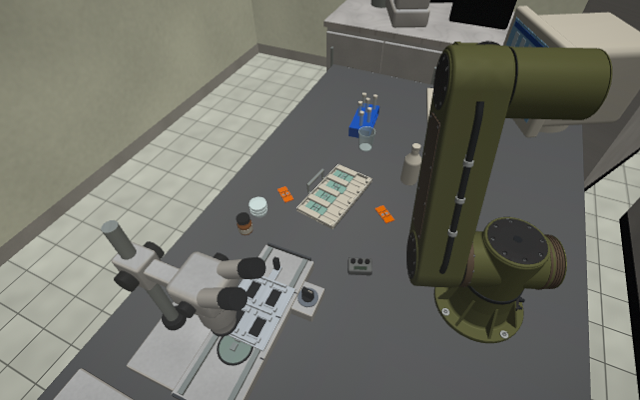

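Run:
```python
import cv2
for n,c,o in [("scene0",(140,130,560,330),"s0z"),("side0",(190,110,470,390),"d0z")]:
    im=cv2.imread(f"pics/{n}.png")[c[1]:c[3],c[0]:c[2]]
    f=min(800/im.shape[1],600/im.shape[0]);cv2.imwrite(f"pics/{o}.png",cv2.resize(im,None,fx=f,fy=f,interpolation=cv2.INTER_CUBIC))
```

```text
(no output)
```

View pics/s0z.png

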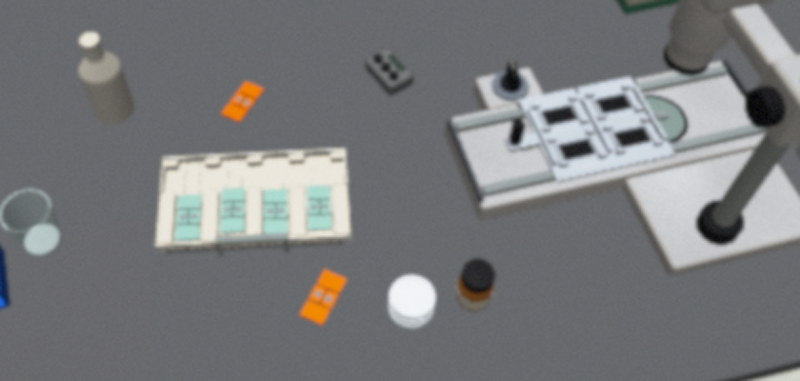

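View pics/d0z.png

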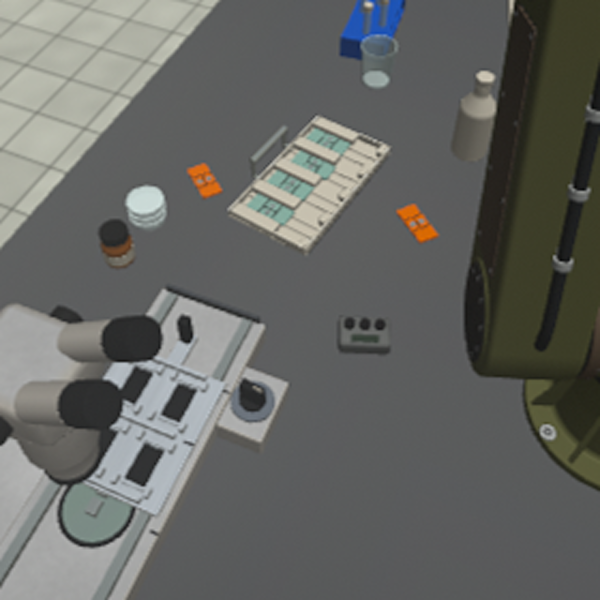

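Run:
```python
from h import *
a=optics.grab_frame("scene");b=optics.grab_frame("side")
def best(q,i=0,j=0):
    A=optics.pinpoint(q,a);B=optics.pinpoint(q,b)
    return A,B
for q in ["tray_handle","tray_edge","bay1","knob","dimmer_grip","objective","wash_bottle","beaker","dish_stack","stain_jar"]:
    A,B=best(q)
    for x in A[:2]:
        for y in B[:2]:
            X,r=tri([(a,x["centre"]),(b,y["centre"])]);print(q,round(x["p"],2),round(y["p"],2),X.round(3),np.round(r,3))
A,B=best("nest1")
for x in A[:4]:
    for y in B[:4]:
        X,r=tri([(a,x["centre"]),(b,y["centre"])])
        if r[0]<.006: print("nest",X.round(3),np.round(r,3))
for x in optics.pinpoint("glass1",a): print(x["p"],atz(a,x["centre"],.012).round(3))
for uv in [(155,155+0)]: pass
s=420/800
# tray corner pixels in s0z zoom
for n,uv in dict(lowL=(163,157),lowR=(347,150),hiL=(156,246),hiR=(350,238)).items():
    print(n,atz(a,(140+uv[0]*s,130+uv[1]*s),.021).round(3))
for n,uv in dict(wb=(113,118),orng1=(242,100),orng2=(324,297),dish=(412,318),jar=(477,303),beak=(40,240),ctl=(390,72)).items():
    print(n,atz(a,(140+uv[0]*s,130+uv[1]*s),.0).round(3))
```

```text
tray_handle 0.56 0.93 [ 0.636 -0.225  0.048] [0.004 0.004]
tray_handle 0.51 0.93 [ 0.559 -0.279  0.159] [0.132 0.132]
tray_edge 0.7 0.79 [ 0.489 -0.268 -0.082] [0.017 0.017]
tray_edge 0.67 0.79 [0.501 0.077 0.207] [0.139 0.139]
bay1 0.72 0.56 [ 0.49  -0.312  0.014] [0.01 0.01]
bay1 0.34 0.56 [ 0.613 -0.067  0.121] [0.207 0.207]
knob 0.85 0.68 [0.559 0.175 0.094] [0.001 0.001]
knob 0.85 0.44 [0.558 0.088 0.198] [0.081 0.081]
dimmer_grip 0.44 0.64 [0.44  0.213 0.086] [0.002 0.002]
dimmer_grip 0.44 0.22 [0.519 0.239 0.137] [0.063 0.063]
dimmer_grip 0.28 0.64 [ 0.479 -0.162 -0.278] [0.201 0.201]
dimmer_grip 0.28 0.22 [ 0.6   -0.076 -0.093] [0.267 0.267]
objective 0.96 0.94 [0.557 0.42  0.189] [0.006 0.006]
objective 0.96 0.19 [0.618 0.287 0.325] [0.059 0.059]
wash_bottle 0.89 0.63 [ 0.314 -0.419  0.003] [0.004 0.004]
wash_bottle 0.89 0.5 [0.566 0.008 0.17 ] [0.392 0.392]
beaker 0.92 0.8 [ 0.529 -0.538 -0.005] [0.002 0.002]
dish_stack 0.69 0.81 [ 0.767 -0.043  0.002] [0.002 0.002]
stain_jar 0.94 0.62 [ 0.76   0.058 -0.002] [0.002 0.002]
stain_jar 0.22 0.62 [0.603 0.172 0.243] [0.037 0.037]
nest [0.592 0.353 0.058] [0.003 0.003]
nest [0.529 0.267 0.062] [0.004 0.004]
nest [0.587 0.26  0.068] [0.001 0.001]
nest [0.527 0.353 0.056] [0.002 0.002]
0.85 [ 0.721 -0.15   0.012]
0.83 [ 0.579 -0.134  0.012]
0.66 [ 0.553 -0.317  0.012]
0.61 [ 0.559 -0.256  0.012]
0.56 [ 0.573 -0.192  0.012]
0.5 [ 0.352 -0.212  0.012]
0.41 [0.384 0.249 0.012]
lowL [ 0.447 -0.342  0.021]
lowR [ 0.497 -0.065  0.021]
hiL [ 0.599 -0.366  0.021]
hiR [ 0.648 -0.094  0.021]
wb [ 0.338 -0.416  0.   ]
orng1 [ 0.347 -0.207  0.   ]
orng2 [ 0.719 -0.148  0.   ]
dish [ 0.777 -0.036  0.   ]
jar [0.776 0.058 0.   ]
beak [ 0.539 -0.533  0.   ]
ctl [0.343 0.044 0.   ]
```

>>> send_rows([
  [[0,0,0.05],3,1],
  [[0.03,0,0.04],6,1],
  [[0.045,0.02,0],8,1],
  [[0.045,0.035,0],8,1],
  [[0.045,0.035,0],8,1],
  [[0.045,0.04,0],8,1],
  [[0.045,0.04,0],8,1],
  [[0.045,0.04,0],6,1],
  [[0.03,0.04,0],0,1],
  [[0,0,0],0,1],
])

```text
time: 4.9
tool_pos: [0.5643, -0.2456, 0.3208]
tool_rot: [[0.986, -0.169, -0.0], [-0.169, -0.986, 0.001], [-0.0, -0.001, -1.0]]
contact_force: [0.2, 0.4, -0.4]
gripper_width: 0.0853
```

Run:
```python
from h import *
p=optics.grab_frame("wrist");save(p,"w1");print(ctrl.observe()["tool_pos"],ctrl.observe()["tool_rot"].round(3).tolist())
for q,z in [("tray_handle",.05),("tray_edge",0),("bay1",.012),("glass1",.012)]:
    print(q,[(round(d["p"],2),np.round(d["centre"]).tolist(),atz(p,d["centre"],z).round(3)[:2].tolist()) for d in optics.pinpoint(q,p)][:6])
```

```text
[ 0.56328791 -0.2472203   0.3209453 ] [[0.985, -0.171, -0.0], [-0.171, -0.985, 0.0], [-0.001, -0.0, -1.0]]
tray_handle [(0.56, [372.0, 141.0], [0.629, -0.233])]
tray_edge [(0.82, [245.0, 136.0], [0.466, -0.205])]
bay1 [(0.6, [277.0, 201.0], [0.492, -0.299])]
glass1 [(0.95, [315.0, 160.0], [0.555, -0.251]), (0.89, [324.0, 206.0], [0.556, -0.318]), (0.85, [322.0, 113.0], [0.575, -0.193]), (0.68, [164.0, 151.0], [0.356, -0.205]), (0.66, [319.0, 61.0], [0.581, -0.13])]
```

View pics/w1.png

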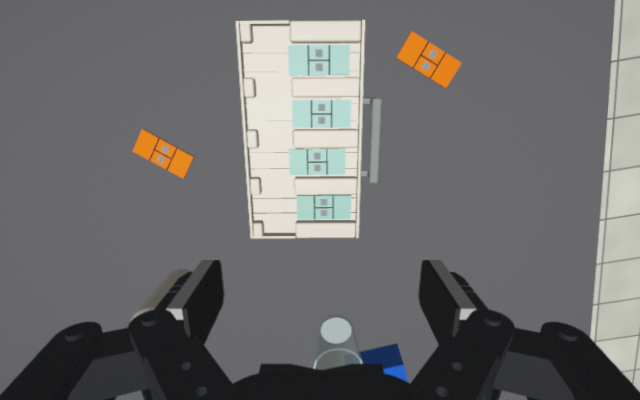

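Run:
```python
from h import *
p=optics.grab_frame("wrist")
for uv,z in [((376,98),.05),((374,182),.05),((237,23),.021),((252,238),.021),((364,21),.021),((359,238),.021)]:
    print(uv,atz(p,uv,z).round(4))
save(p,"w1z",(220,10,400,250),2.5)
```

```text
(376, 98) [ 0.6383 -0.1888  0.05  ]
(374, 182) [ 0.6226 -0.2895  0.05  ]
(237, 23) [ 0.4913 -0.0755  0.021 ]
(252, 238) [ 0.4439 -0.3483  0.021 ]
(364, 21) [ 0.6402 -0.1001  0.021 ]
(359, 238) [ 0.5942 -0.3753  0.021 ]
```

View pics/w1z.png

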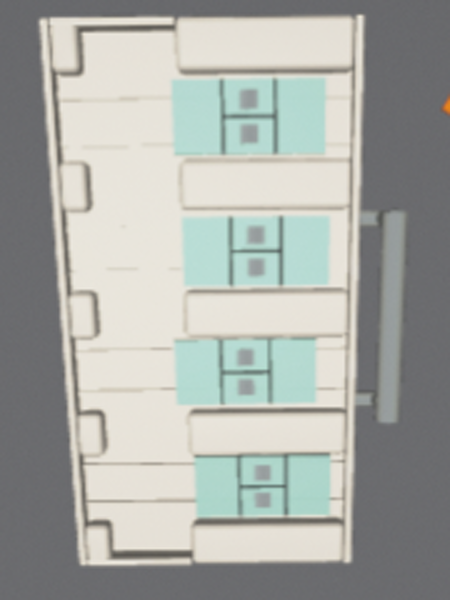

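>>> send_rows([
  [[0.035,0.004,-0.05],0,1],
  [[0.034,0.005,-0.06],0,1],
  [[0,0,-0.06],0,1],
  [[0,0,-0.05],0,1],
  [[0,0,-0.04],0,0.7],
  [[0,0,-0.025],0,0.4],
  [[0,0,0],0,0.2],
  [[0,0,0],0,0.16],
  [[0,0,0],0,0.16],
])

```text
time: 6.32
tool_pos: [0.6292, -0.2405, 0.0438]
tool_rot: [[0.985, -0.173, 0.003], [-0.173, -0.985, -0.001], [0.003, 0.001, -1.0]]
contact_force: [3.3, -2.4, 1.4]
gripper_width: 0.0139
```

Run:
```python
from h import *
p=optics.grab_frame("wrist");save(p,"w2");o=ctrl.observe();print(o["tool_pos"],o["gripper_width"],o["contact_force"],o["ft_torque"])
save(optics.grab_frame("side"),"d2",(270,110,430,250),5)
```

```text
[ 0.62915718 -0.24041963  0.04375804] 0.013645634601312009 [ 3.45356469 -2.43152261  1.66295352] [-0.23471973 -0.4456139   0.02440311]
```

View pics/w2.png

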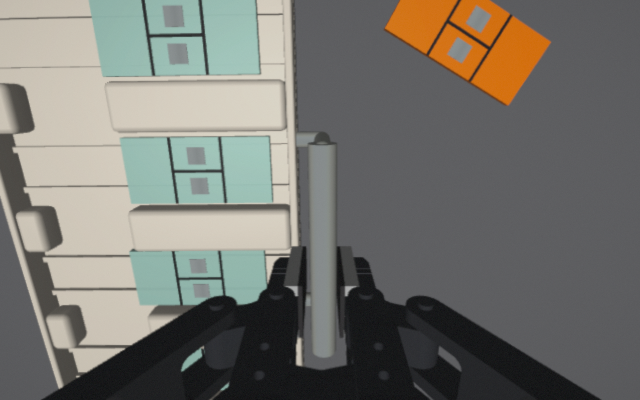

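View pics/d2.png

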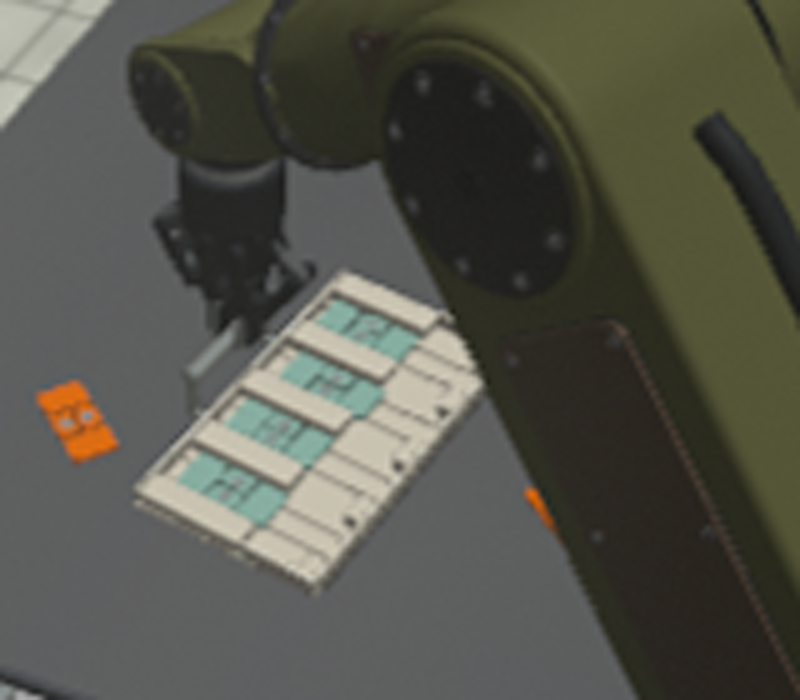

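>>> send_rows([
  [[0.0015,0,-0.007],0,0.18],
  [[0,0,0],0,0.18],
  [[0,0,0],0,0.15],
  [[0,0,0],0,0.15],
])

```text
time: 6.92
tool_pos: [0.6299, -0.2398, 0.0351]
tool_rot: [[0.985, -0.173, -0.0], [-0.173, -0.985, 0.0], [-0.0, -0.0, -1.0]]
contact_force: [-0.1, 0.1, -0.0]
gripper_width: 0.013
```

>>> send_rows([
  [[0,0,0],0,0.135],
  [[0,0,0],0,0.135],
])

```text
time: 7.18
tool_pos: [0.6299, -0.2398, 0.0351]
tool_rot: [[0.985, -0.173, 0.0], [-0.173, -0.985, -0.0], [0.0, -0.0, -1.0]]
contact_force: [0.5, -0.6, -0.7]
gripper_width: 0.0118
```

>>> send_rows([
  [[0,0,0],0,0.125],
  [[0,0,0],0,0.125],
])

```text
time: 7.42
tool_pos: [0.6299, -0.2398, 0.0351]
tool_rot: [[0.985, -0.173, 0.0], [-0.173, -0.985, -0.0], [0.0, 0.0, -1.0]]
contact_force: [-0.1, -0.2, 0.2]
gripper_width: 0.0113
```

>>> send_rows([
  [[-0.001,0,0.004],0,0.125],
  [[-0.002,0,0.005],0,0.125],
  [[-0.002,0.001,0.005],0,0.125],
  [[0,0,0],0,0.125],
])

```text
time: 7.92
tool_pos: [0.6248, -0.2389, 0.0496]
tool_rot: [[0.985, -0.173, 0.0], [-0.173, -0.985, -0.0], [0.0, 0.0, -1.0]]
contact_force: [0.9, -0.9, -3.9]
gripper_width: 0.0114
```

Run:
```python
from h import *
p=optics.grab_frame("wrist");save(p,"w3");o=ctrl.observe();print(o["tool_pos"],o["gripper_width"],o["contact_force"],o["ft_torque"])
save(optics.grab_frame("side"),"d3",(270,110,430,250),5)
```

```text
[ 0.62493774 -0.23887902  0.04933019] 0.011243112943343611 [ 0.62784955 -0.57272267 -2.80777878] [-0.13728475 -0.2969883   0.07758629]
```

View pics/w3.png

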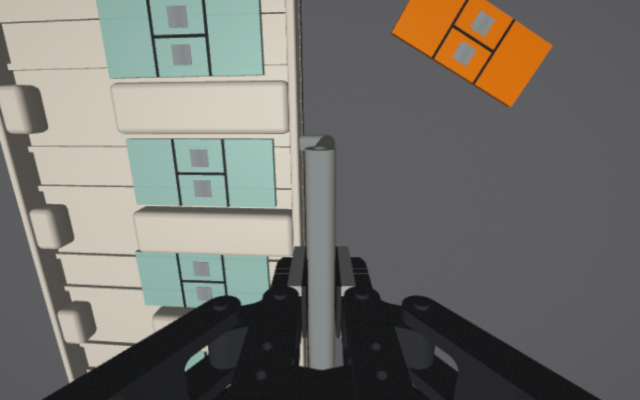

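View pics/d3.png

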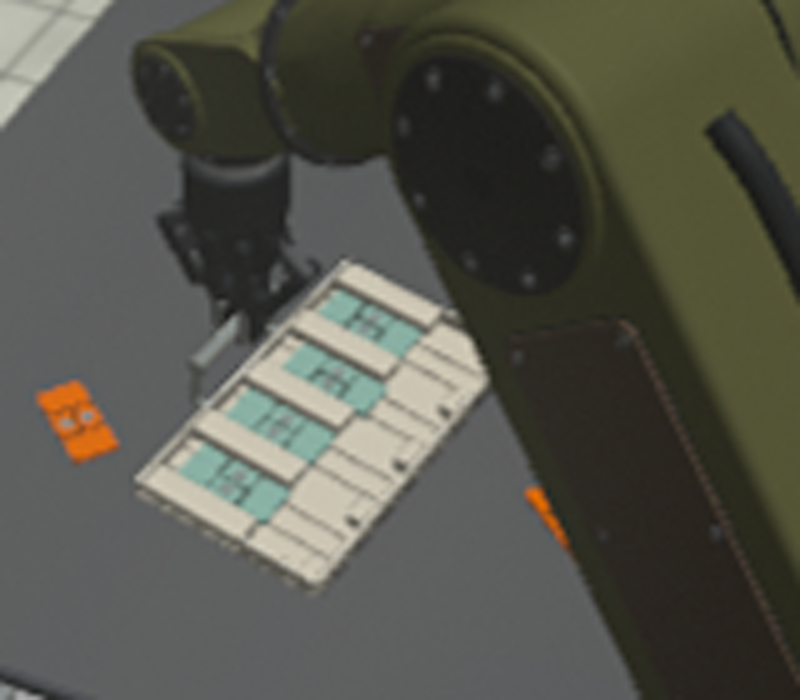

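>>> send_rows([
  [[-0.003,0.0005,0.007],0,0.125],
  [[-0.003,0.0005,0.007],0,0.125],
  [[-0.004,0.0005,0.0065],0,0.125],
  [[-0.004,0.0005,0.0065],0,0.125],
  [[-0.004,0.0007,0.0063],0,0.125],
  [[-0.004,0.0007,0.0063],0,0.125],
  [[0,0,0],0,0.125],
])

```text
time: 8.9
tool_pos: [0.6029, -0.2355, 0.0893]
tool_rot: [[0.985, -0.173, 0.001], [-0.173, -0.985, -0.0], [0.001, 0.0, -1.0]]
contact_force: [2.7, -1.1, -3.1]
gripper_width: 0.0109
```

>>> send_rows([
  [[-0.005,0.001,0.006],0,0.125],
  [[-0.005,0.001,0.006],0,0.125],
  [[-0.005,0.001,0.0055],0,0.125],
  [[-0.005,0.001,0.0055],0,0.125],
  [[-0.003,0.0005,0.003],0,0.125],
  [[0,0,0],0,0.125],
  [[0,0,0],0,0.125],
])

```text
time: 9.78
tool_pos: [0.58, -0.231, 0.1146]
tool_rot: [[0.985, -0.173, 0.0], [-0.173, -0.985, -0.0], [0.0, 0.0, -1.0]]
contact_force: [1.3, -1.5, -1.9]
gripper_width: 0.0114
```

Run:
```python
from h import *
p=optics.grab_frame("wrist");save(p,"w4");o=ctrl.observe();print(o["tool_pos"],o["gripper_width"],o["contact_force"],o["ft_torque"])
save(optics.grab_frame("side"),"d4",(270,110,430,250),5)
```

```text
[ 0.58005423 -0.23095745  0.1146141 ] 0.011439220631632533 [ 1.42711319 -1.73750669 -2.34021055] [-0.14350712 -0.36296511  0.08695807]
```

View pics/w4.png

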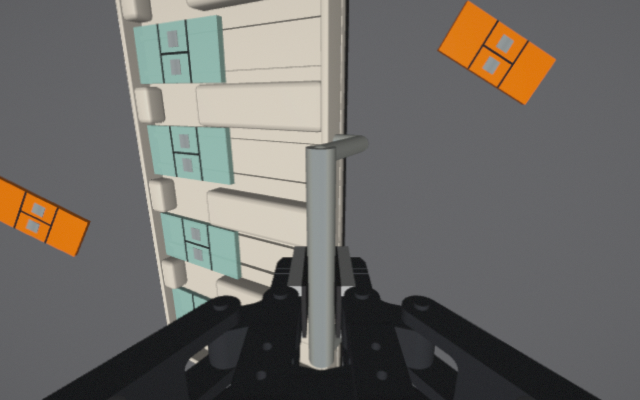

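View pics/d4.png

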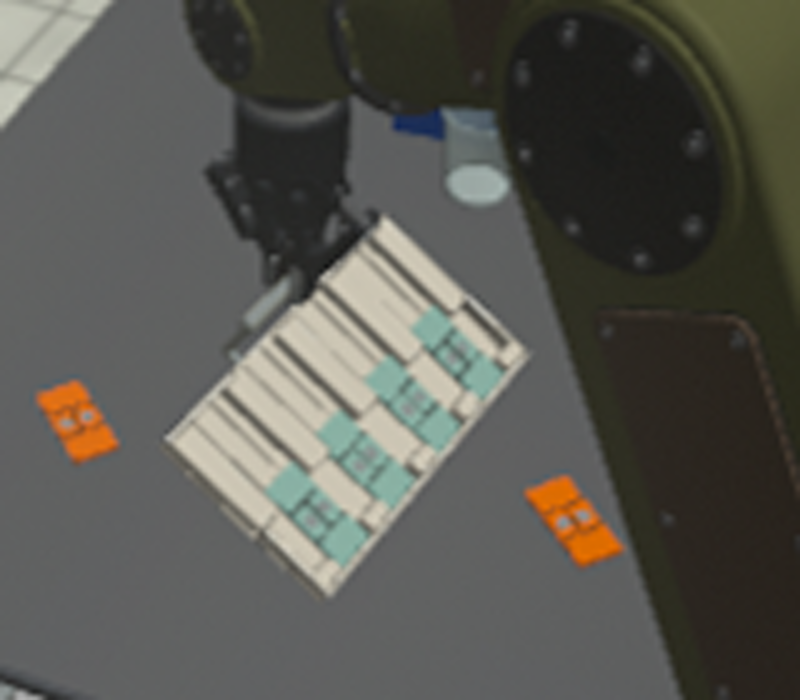

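>>> send_rows([
  [[0.004,-0.0005,-0.0045],0,0.125],
  [[0.005,-0.001,-0.0055],0,0.125],
  [[0.005,-0.001,-0.006],0,0.125],
  [[0.005,-0.001,-0.006],0,0.125],
  [[0.005,-0.001,-0.006],0,0.125],
  [[0.004,-0.001,-0.0065],0,0.125],
  [[0.004,-0.0005,-0.0065],0,0.125],
  [[0.004,-0.0005,-0.0065],0,0.125],
  [[0.004,-0.0005,-0.0065],0,0.125],
  [[0.003,-0.0005,-0.007],0,0.125],
  [[0.003,-0.0005,-0.007],0,0.125],
  [[0.002,-0.0005,-0.005],0,0.125],
  [[0.002,-0.0005,-0.004],0,0.125],
  [[0.0005,0,-0.0025],0,0.125],
  [[0,0,0],0,0.125],
])

```text
time: 11.75
tool_pos: [0.6318, -0.2402, 0.0378]
tool_rot: [[0.985, -0.173, 0.004], [-0.173, -0.985, -0.001], [0.004, 0.001, -1.0]]
contact_force: [-5.8, 2.4, 14.4]
gripper_width: 0.0113
```

Run:
```python
from h import *
p=optics.grab_frame("wrist");save(p,"w5");o=ctrl.observe();print(o["tool_pos"],o["gripper_width"],o["contact_force"],o["ft_torque"])
```

```text
[ 0.63173669 -0.24020501  0.03775059] 0.010957233924082894 [-5.14653689  4.07245633 14.82980649] [0.60142475 0.86443784 0.00816688]
```

View pics/w5.png

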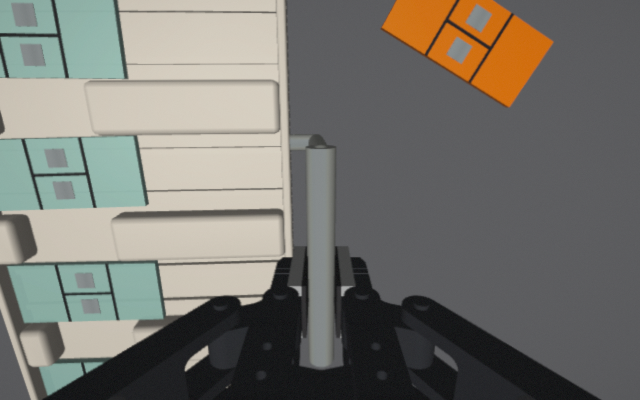

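>>> send_rows([
  [[0,0,0.002],0,0.16],
  [[0,0,0.002],0,0.25],
  [[0,0,0.02],0,0.3],
  [[0,0,0.04],0,0.4],
  [[0,0,0.055],0,0.5],
  [[-0.03,0,0.06],0,0.6],
  [[-0.05,0,0.06],0,0.6],
  [[-0.02,0,0.04],0,0.6],
  [[0,0,0],0,0.6],
])

```text
time: 12.92
tool_pos: [0.5422, -0.2404, 0.3036]
tool_rot: [[0.985, -0.174, 0.007], [-0.174, -0.985, -0.004], [0.008, 0.003, -1.0]]
contact_force: [0.5, 0.1, 0.4]
gripper_width: 0.0512
```

Run:
```python
from h import *
p=optics.grab_frame("wrist");save(p,"w6");o=ctrl.observe();print(o["tool_pos"],o["gripper_width"],o["contact_force"])
for q,z in [("tray_handle",.05),("tray_edge",0),("bay1",.012),("glass1",.012)]:
    print(q,[(round(d["p"],2),np.round(d["centre"]).tolist(),atz(p,d["centre"],z).round(3)[:2].tolist()) for d in optics.pinpoint(q,p)][:6])
```

```text
[ 0.54237938 -0.24010917  0.30076158] 0.05076092754138385 [-0.29391298  0.51074424 -0.49573554]
tray_handle [(0.72, [391.0, 140.0], [0.629, -0.231])]
tray_edge [(0.64, [260.0, 138.0], [0.469, -0.205])]
bay1 [(0.75, [289.0, 208.0], [0.489, -0.303])]
glass1 [(0.96, [293.0, 211.0], [0.494, -0.308]), (0.9, [450.0, 59.0], [0.717, -0.152]), (0.75, [288.0, 113.0], [0.513, -0.18]), (0.73, [288.0, 60.0], [0.525, -0.119]), (0.72, [172.0, 156.0], [0.354, -0.207]), (0.57, [292.0, 167.0], [0.504, -0.248])]
```

View pics/w6.png

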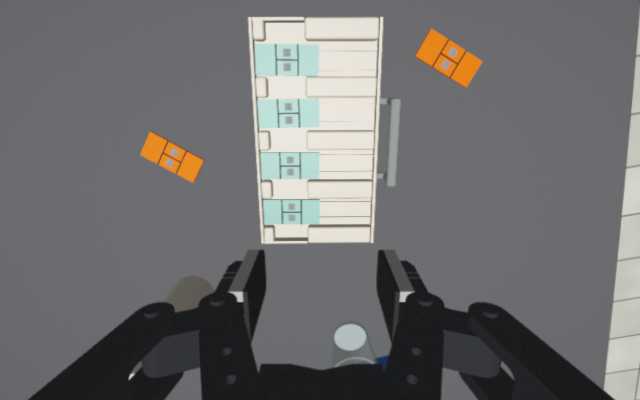

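>>> send_rows([
  [[0,0.03,0.01],10,0.6],
  [[0,0.04,0.01],10,0.6],
  [[0,0.045,0],10,0.6],
  [[0,0.045,0],10,0.6],
  [[0,0.045,0],10,0.6],
  [[0,0.045,0],10,0.6],
  [[0,0.045,0],10,0.6],
  [[0,0.04,0],10,0.6],
  [[0,0.035,0],10,0.6],
  [[0,0.03,0],8,0.6],
  [[0,0,0],0,0.6],
])

```text
time: 14.55
tool_pos: [0.5423, 0.1619, 0.3168]
tool_rot: [[0.031, 1.0, -0.002], [1.0, -0.031, -0.0], [-0.0, -0.002, -1.0]]
contact_force: [0.4, -0.2, 0.1]
gripper_width: 0.051
```

Run:
```python
from h import *
p=optics.grab_frame("wrist");save(p,"w7");o=ctrl.observe();print(o["tool_pos"],o["gripper_width"],o["contact_force"])
for q,z in [("knob",.095),("nest1",.063),("dimmer_grip",.077),("objective",.183)]:
    print(q,[(round(d["p"],2),np.round(d["centre"]).tolist(),atz(p,d["centre"],z).round(3)[:2].tolist()) for d in optics.pinpoint(q,p)][:6])
```

```text
[0.54237999 0.16073398 0.31702579] 0.050968665438034265 [ 0.05577928  0.91819013 -0.93322305]
knob [(0.79, [336.0, 185.0], [0.561, 0.177]), (0.47, [42.0, 104.0], [0.463, -0.13])]
nest1 [(0.91, [481.0, 146.0], [0.527, 0.35]), (0.89, [404.0, 150.0], [0.529, 0.26]), (0.85, [403.0, 201.0], [0.592, 0.261]), (0.6, [479.0, 199.0], [0.592, 0.354])]
dimmer_grip [(0.97, [366.0, 77.0], [0.448, 0.212])]
objective [(0.86, [613.0, 199.0], [0.559, 0.415])]
```

View pics/w7.png

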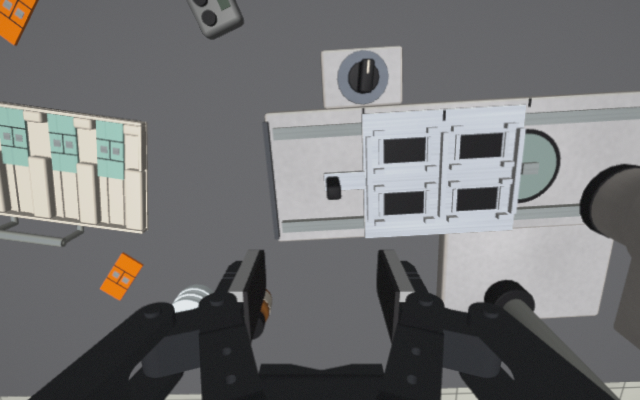

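Run:
```python
from h import *
p=optics.grab_frame("wrist")
for a,b,z in [((272,116),(640,94),.04),((280,239),(440,231),.04),((364,112),(522,106),.058),((366,237),(518,230),.058),((364,112),(366,237),.058),((522,106),(518,230),.058)]:
    A,B=atz(p,a,z),atz(p,b,z);print(A.round(4)[:2],B.round(4)[:2],np.degrees(np.arctan2(*(B-A)[:2])).round(2))
save(p,"w7z",(260,30,560,260),2.6)
```

```text
[0.4868 0.1012] [0.4765 0.546 ] -1.32
[0.6489 0.099 ] [0.6453 0.3151] -0.94
[0.4855 0.2107] [0.4852 0.3936] -0.09
[0.6424 0.2132] [0.6402 0.4096] -0.65
[0.4855 0.2107] [0.6424 0.2132] 89.09
[0.4852 0.3936] [0.6402 0.4096] 84.13
```

View pics/w7z.png

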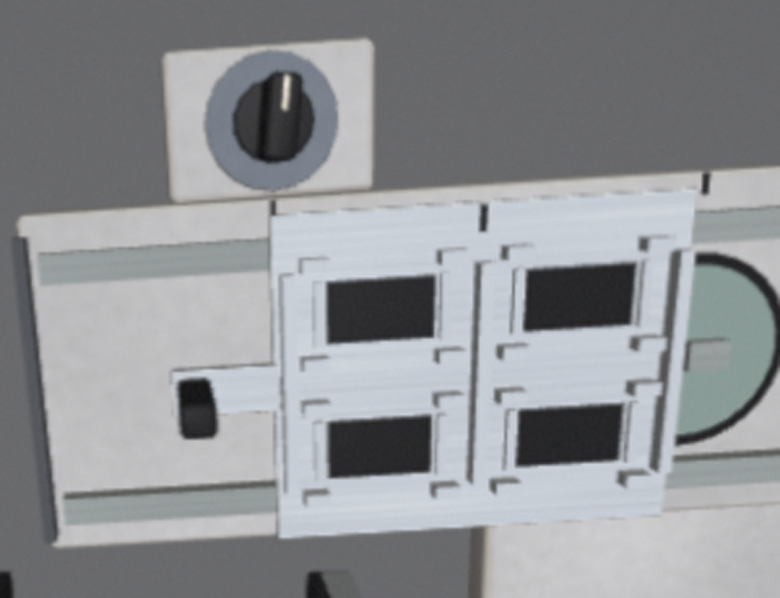

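Run:
```python
from h import *
p=optics.grab_frame("wrist")
for uv,z in [((364.6,110),.04),((531.5,100.4),.04),((446.2,110),.058),((333,190),.112),((334,184),.112)]: print(uv,atz(p,uv,z).round(4))
q=optics.pinpoint("knob",p)[0]["centre"];print(q)
```

```text
(364.6, 110) [0.484  0.2136 0.04  ]
(531.5, 100.4) [0.4799 0.4147 0.04  ]
(446.2, 110) [0.4867 0.306  0.058 ]
(333, 190) [0.5629 0.1709 0.112 ]
(334, 184) [0.5563 0.1722 0.112 ]
[337.4, 187.1]
```

>>> send_rows([
  [[0.006,0.005,-0.03],3,0.6],
  [[0.006,0.005,-0.045],0,0.6],
  [[0.007,0.004,-0.045],0,0.6],
  [[0,0,-0.045],0,0.6],
  [[0,0,-0.04],0,0.6],
  [[0,0,-0.025],0,0.5],
  [[0,0,-0.008],0,0.4],
  [[0,0,0],0,0.4],
])

```text
time: 15.95
tool_pos: [0.5617, 0.174, 0.0805]
tool_rot: [[-0.018, 1.0, 0.0], [1.0, 0.018, 0.0], [0.0, 0.0, -1.0]]
contact_force: [0.5, -0.3, 0.7]
gripper_width: 0.0345
```

Run:
```python
from h import *
p=optics.grab_frame("wrist");save(p,"w8");o=ctrl.observe();print(o["tool_pos"],o["gripper_width"],o["contact_force"])
```

```text
[0.56192786 0.17405909 0.08109188] 0.03422299357575334 [0.46028165 0.19767184 0.79323761]
```

View pics/w8.png

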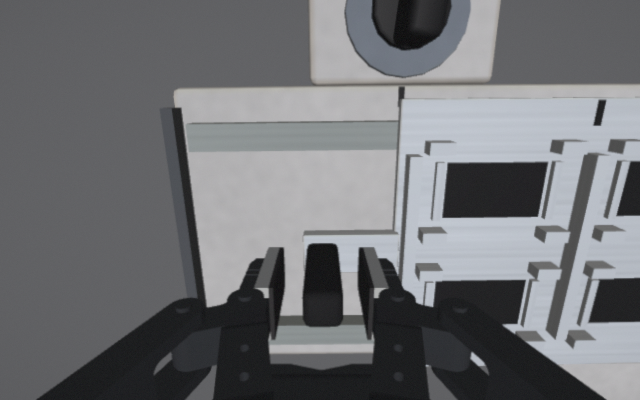

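>>> send_rows([
  [[0,0,-0.003],0,0.15],
  [[0,0,0],0,0.1],
  [[0,0,0],0,0.1],
  [[0,-0.007,0],0,0.1],
  [[0.0005,-0.012,0],0,0.1],
  [[0,-0.015,0],0,0.1],
  [[0.0005,-0.015,0],0,0.1],
  [[0,-0.015,0],0,0.1],
  [[0.0005,-0.012,0],0,0.1],
  [[0,-0.008,0],0,0.1],
  [[0,-0.006,0],0,0.1],
  [[0,-0.002,0],0,0.1],
  [[0,0,0],0,0.1],
])

```text
time: 17.62
tool_pos: [0.5646, 0.082, 0.0783]
tool_rot: [[-0.018, 1.0, 0.005], [1.0, 0.018, 0.001], [0.0, 0.005, -1.0]]
contact_force: [10.1, 3.0, 2.2]
gripper_width: 0.0151
```

Run:
```python
from h import *
p=optics.grab_frame("wrist");save(p,"w9");o=ctrl.observe();print(o["tool_pos"],o["gripper_width"],o["contact_force"])
```

```text
[0.56466724 0.08201724 0.07832477] 0.015283574872578806 [10.28288921  1.92894616  1.41954365]
```

View pics/w9.png

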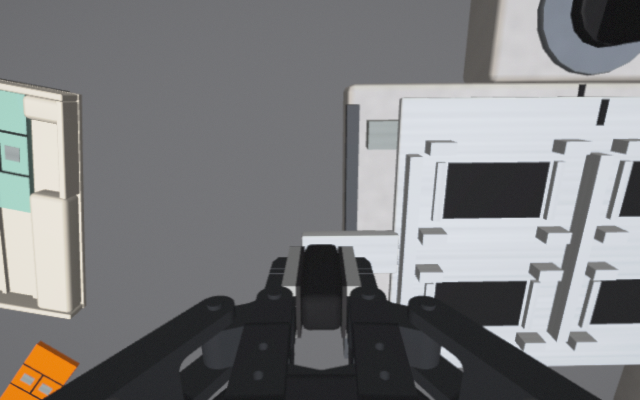

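Run:
```python
from h import *
p=optics.grab_frame("wrist")
save(p,"w9z",(540,60,640,140),6)
for z in [.04]:print(atz(p,(583,90),z))
for z in [.055,.058]:print(atz(p,(602.5,112),z))
```

```text
[0.48278318 0.21552671 0.04      ]
[0.4930283  0.21641428 0.055     ]
[0.49293145 0.21396784 0.058     ]
```

View pics/w9z.png

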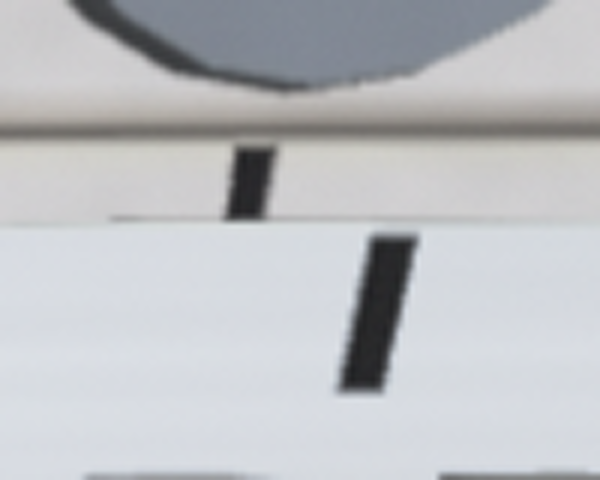

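>>> send_rows([
  [[0,0,0],0,0.3],
  [[0,0,0.005],0,0.5],
  [[0,0,0.04],0,0.5],
  [[0,0,0.045],0,0.5],
  [[-0.01,0.02,0.045],0,0.5],
  [[-0.02,0.04,0.03],0,0.5],
  [[-0.02,0.03,0.01],0,0.5],
  [[0,0,0],0,0.5],
])

```text
time: 18.73
tool_pos: [0.5121, 0.1736, 0.2534]
tool_rot: [[-0.02, 1.0, 0.002], [1.0, 0.02, 0.001], [0.001, 0.002, -1.0]]
contact_force: [0.2, -0.2, -0.1]
gripper_width: 0.0426
```

Run:
```python
from h import *
p=optics.grab_frame("wrist");save(p,"w10");o=ctrl.observe();print(o["tool_pos"],o["gripper_width"],o["contact_force"])
for q,z in [("knob",.095),("nest1",.063),("dimmer_grip",.077),("objective",.183)]:
    print(q,[(round(d["p"],2),np.round(d["centre"]).tolist(),atz(p,d["centre"],z).round(4)[:2].tolist()) for d in optics.pinpoint(q,p)][:6])
save(p,"w10z",(240,0,640,300),2)
import pickle;pickle.dump(p,open("w10.pkl","wb"))
```

```text
[0.51257406 0.17249379 0.25262582] 0.04247975197421012 [0.10820097 0.00909686 0.39576447]
knob []
nest1 [(0.76, [315.0, 194.0], [0.532, 0.1674]), (0.75, [401.0, 192.0], [0.5281, 0.2559]), (0.74, [315.0, 254.0], [0.6006, 0.1684]), (0.55, [401.0, 252.0], [0.5963, 0.2617])]
dimmer_grip [(0.61, [365.0, 107.0], [0.4448, 0.2125])]
objective [(0.17, [228.0, 235.0], [0.5281, 0.1096])]
```

View pics/w10z.png

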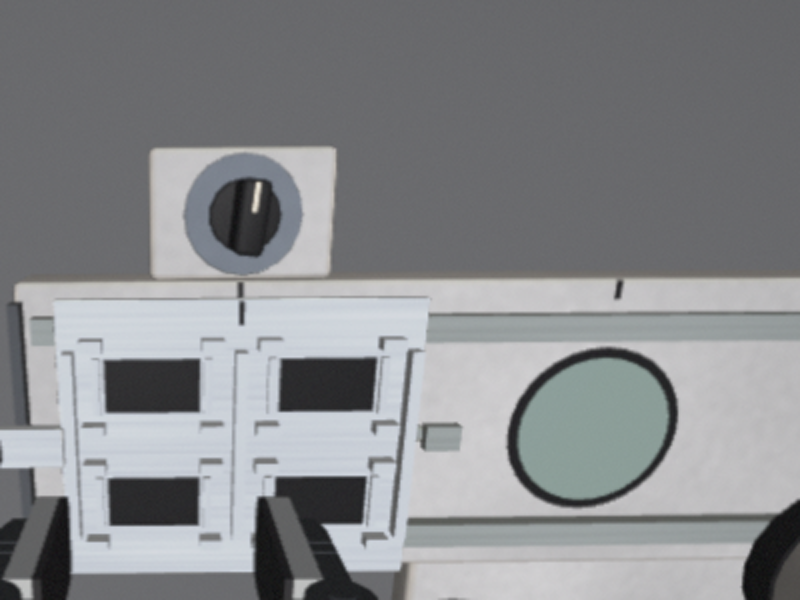

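>>> send_rows([
  [[0.01,0.02,0.04],0,0.5],
  [[0.02,0.02,0.04],0,0.5],
  [[0.02,0.0,0.02],0,0.5],
  [[0,0,0],0,0.5],
  [[0,0,0],0,0.5],
])

```text
time: 19.6
tool_pos: [0.5626, 0.2115, 0.3506]
tool_rot: [[-0.017, 1.0, -0.002], [1.0, 0.017, -0.001], [-0.001, -0.002, -1.0]]
contact_force: [-0.0, 0.5, -0.2]
gripper_width: 0.0428
```

```bash
cat > win.py <<'E'
from h import *
def wins(p,zz=.058,lo=1):
    g=cv2.cvtColor(p["color"],cv2.COLOR_BGR2GRAY)
    m=(g<60).astype(np.uint8)
    n,l,st,c=cv2.connectedComponentsWithStats(m)
    out=[]
    for i in range(1,n):
        x,y,w,h,a=st[i]
        if 300<a<4000 and a/(w*h)>.6 and x>1 and y>1 and x+w<639:
            cn=cv2.findContours((l==i).astype(np.uint8),0,2)[0][0]
            r=cv2.minAreaRect(cn)
            pt=cv2.boxPoints(r)
            W=np.array([atz(p,q,zz) for q in pt]);out.append((c[i].round(1),a,W.mean(0).round(4),[np.linalg.norm(W[k]-W[k-1]).round(4) for k in (1,2)]))
    return out
E
python3 - <<'E'
from win import *
import pickle
p=optics.grab_frame("wrist");save(p,"w11");pickle.dump(p,open("w11.pkl","wb"));print(ctrl.observe()["tool_pos"])
for q in (pickle.load(open("w10.pkl","rb")),p):
    for r in wins(q): print(*r)
for q,z in [("knob",.095),("nest1",.063),("dimmer_grip",.077),("objective",.183)]:
    print(q,[(round(d["p"],2),np.round(d["centre"]).tolist(),atz(p,d["centre"],z).round(4)[:2].tolist()) for d in optics.pinpoint(q,p)][:6])
E
```

```text
[0.56246201 0.21161135 0.35077054]
[362.4 109.3] 868 [0.4469 0.2118 0.058 ] [np.float64(0.0325), np.float64(0.0348)]
[315.8 192.4] 1089 [0.5324 0.1678 0.058 ] [np.float64(0.0465), np.float64(0.025)]
[403.2 191.9] 1142 [0.5301 0.2597 0.058 ] [np.float64(0.0486), np.float64(0.0262)]
[226.1 235.1] 607 [0.5821 0.0709 0.058 ] [np.float64(0.0448), np.float64(0.0217)]
[316.4 250.4] 944 [0.5989 0.1699 0.058 ] [np.float64(0.0255), np.float64(0.0469)]
[359.7 133.1] 748 [0.5298 0.26   0.058 ] [np.float64(0.0455), np.float64(0.0252)]
[287.9 134.2] 729 [0.5325 0.1681 0.058 ] [np.float64(0.0456), np.float64(0.0252)]
[214.  165.4] 331 [0.5747 0.0704 0.058 ] [np.float64(0.0288), np.float64(0.0227)]
[290.  184.1] 661 [0.5982 0.1693 0.058 ] [np.float64(0.0463), np.float64(0.0247)]
[358.2 183.3] 665 [0.5961 0.2612 0.058 ] [np.float64(0.0462), np.float64(0.0261)]
knob [(0.82, [216.0, 166.0], [0.5681, 0.0843])]
nest1 [(0.88, [286.0, 182.0], [0.5938, 0.1649]), (0.83, [359.0, 183.0], [0.5944, 0.2614]), (0.81, [289.0, 130.0], [0.5272, 0.1704]), (0.65, [359.0, 132.0], [0.5286, 0.2577])]
dimmer_grip [(0.86, [322.0, 65.0], [0.451, 0.2105]), (0.24, [220.0, 270.0], [0.7175, 0.0735])]
objective [(0.84, [535.0, 177.0], [0.5554, 0.4136])]
```

View pics/w11.png

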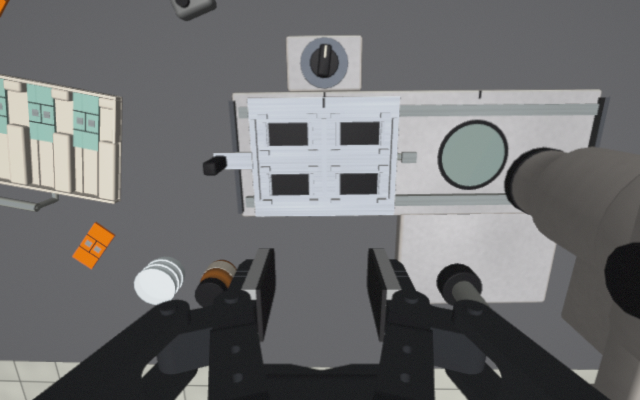

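>>> send_rows([
  [[0,-0.03,0],-2.5,0.55],
  [[-0.01,-0.045,0],-4,0.55],
  [[-0.01,-0.05,-0.01],-4,0.55],
  [[-0.01,-0.05,-0.02],0,0.55],
  [[-0.01,-0.05,-0.03],0,0.55],
  [[-0.01,-0.05,-0.03],0,0.55],
  [[0,-0.04,-0.02],0,0.55],
  [[0,-0.03,0],0,0.55],
  [[0,0,0],0,0.55],
  [[0,0,0],0,0.55],
])

```text
time: 21.1
tool_pos: [0.5129, -0.1325, 0.2422]
tool_rot: [[0.165, 0.986, 0.0], [0.986, -0.165, 0.0], [0.0, 0.0, -1.0]]
contact_force: [0.2, 0.2, 0.2]
gripper_width: 0.047
```

```bash
cat > gl.py <<'E'
from h import *
def glasses(p,z=.014,lo=150):
    hsv=cv2.cvtColor(p["color"],cv2.COLOR_BGR2HSV)
    m=cv2.inRange(hsv,(70,30,90),(100,255,255))
    m=cv2.morphologyEx(m,cv2.MORPH_CLOSE,np.ones((9,9),np.uint8))
    n,l,st,c=cv2.connectedComponentsWithStats(m)
    for i in range(1,n):
        x,y,w,h,a=st[i]
        if a>lo:
            cn=cv2.findContours((l==i).astype(np.uint8),0,2)[0][0]
            pt=cv2.boxPoints(cv2.minAreaRect(cn))
            W=np.array([atz(p,q,z) for q in pt]);e=[W[1]-W[0],W[2]-W[1]]
            e.sort(key=np.linalg.norm);d=e[1]*np.sign(e[1][0])
            print((x,y,w,h),a,W.mean(0).round(4),[np.linalg.norm(q).round(4) for q in e],"yaw",np.degrees(np.arctan2(d[1],d[0])).round(1))
E
python3 - <<'E'
from gl import *
p=optics.grab_frame("wrist");save(p,"w12");o=ctrl.observe();print(o["tool_pos"],o["tool_rot"].round(3).tolist())
glasses(p)
for q,z in [("tray_handle",.05),("tray_edge",0),("bay1",.012),("glass1",.012)]:
    print(q,[(round(d["p"],2),np.round(d["centre"]).tolist(),atz(p,d["centre"],z).round(4)[:2].tolist()) for d in optics.pinpoint(q,p)][:6])
E
```

```text
[ 0.51294259 -0.13217785  0.24221369] [[0.164, 0.986, 0.0], [0.986, -0.164, 0.0], [0.0, 0.0, -1.0]]
(np.int32(145), np.int32(141), np.int32(39), np.int32(66)) 2043 [ 0.4914 -0.3087  0.014 ] [np.float64(0.0359), np.float64(0.0787)] yaw -9.9
(np.int32(203), np.int32(142), np.int32(36), np.int32(65)) 2024 [ 0.5024 -0.2461  0.014 ] [np.float64(0.0352), np.float64(0.0759)] yaw -10.3
(np.int32(263), np.int32(142), np.int32(34), np.int32(65)) 1983 [ 0.5135 -0.1805  0.014 ] [np.float64(0.034), np.float64(0.0749)] yaw -8.9
(np.int32(320), np.int32(142), np.int32(32), np.int32(66)) 1982 [ 0.5245 -0.1185  0.014 ] [np.float64(0.0339), np.float64(0.075)] yaw -8.1
tray_handle []
tray_edge [(0.95, [248.0, 135.0], [0.4654, -0.2088])]
bay1 [(0.66, [221.0, 175.0], [0.5028, -0.2465])]
glass1 [(0.94, [224.0, 24.0], [0.353, -0.2049]), (0.83, [335.0, 176.0], [0.5261, -0.1188]), (0.81, [281.0, 175.0], [0.5143, -0.1796]), (0.64, [333.0, 317.0], [0.7111, -0.1507]), (0.55, [219.0, 176.0], [0.5035, -0.2485])]
```

View pics/w12.png

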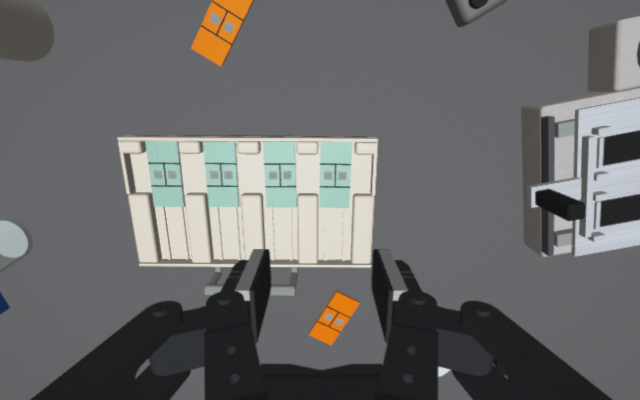

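>>> send_rows([
  [[0.004,0.005,-0.035],0,0.55],
  [[0.004,0.005,-0.045],0,0.55],
  [[0.004,0.003,-0.045],0,0.55],
  [[0,0,-0.04],0,0.55],
  [[0,0,-0.025],0,0.55],
  [[0,0,0],0,0.55],
  [[0,0,0],0,0.55],
])

```text
time: 22.22
tool_pos: [0.5255, -0.1199, 0.0533]
tool_rot: [[0.164, 0.986, 0.001], [0.986, -0.164, -0.0], [-0.0, 0.002, -1.0]]
contact_force: [0.6, 0.4, 0.7]
gripper_width: 0.0472
```

Run:
```python
from gl import *
p=optics.grab_frame("wrist");save(p,"w13");o=ctrl.observe();print(o["tool_pos"],o["tool_rot"].round(3).tolist())
glasses(p)
```

```text
[ 0.52565562 -0.1200139   0.05350204] [[0.164, 0.986, 0.002], [0.986, -0.164, -0.001], [-0.0, 0.002, -1.0]]
(np.int32(0), np.int32(166), np.int32(38), np.int32(120)) 2779 [ 0.4939 -0.2963  0.014 ] [np.float64(0.0211), np.float64(0.0777)] yaw -23.8
(np.int32(60), np.int32(166), np.int32(83), np.int32(121)) 6844 [ 0.5027 -0.2471  0.014 ] [np.float64(0.0365), np.float64(0.0809)] yaw -10.2
(np.int32(179), np.int32(167), np.int32(71), np.int32(121)) 6329 [ 0.513 -0.181  0.014] [np.float64(0.0354), np.float64(0.0757)] yaw -9.3
(np.int32(294), np.int32(167), np.int32(63), np.int32(121)) 6718 [ 0.5245 -0.1179  0.014 ] [np.float64(0.0341), np.float64(0.0752)] yaw -7.8
```

View pics/w13.png

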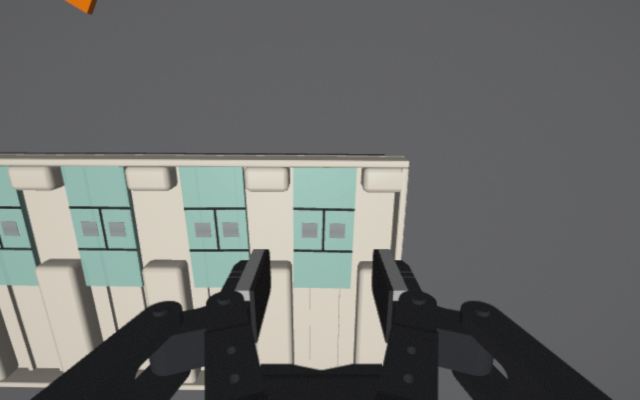

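>>> send_rows([
  [[-0.001,0.0015,-0.02],0,0.55],
  [[0,0,-0.017],0,0.55],
  [[0,0,-0.007],0,0.55],
  [[0,0,0],0,0.55],
])

```text
time: 22.78
tool_pos: [0.5239, -0.1185, 0.008]
tool_rot: [[0.165, 0.986, -0.0], [0.986, -0.165, 0.0], [0.0, -0.0, -1.0]]
contact_force: [-0.1, 0.1, -0.0]
gripper_width: 0.0473
```

Run:
```python
from gl import *
p=optics.grab_frame("wrist");save(p,"w14");o=ctrl.observe();print(o["tool_pos"],o["contact_force"])
glasses(p)
```

```text
[ 0.52414954 -0.11851244  0.00835654] [ 0.58719246 -0.32830251 -0.29640064]
(np.int32(0), np.int32(193), np.int32(94), np.int32(147)) 9826 [ 0.5041 -0.2477  0.014 ] [np.float64(0.0358), np.float64(0.0805)] yaw -10.3
(np.int32(134), np.int32(193), np.int32(92), np.int32(118)) 7925 [ 0.5043 -0.1791  0.014 ] [np.float64(0.0355), np.float64(0.0594)] yaw -7.8
(np.int32(282), np.int32(194), np.int32(82), np.int32(148)) 10580 [ 0.5249 -0.1184  0.014 ] [np.float64(0.0344), np.float64(0.0752)] yaw -7.4
```

View pics/w14.png

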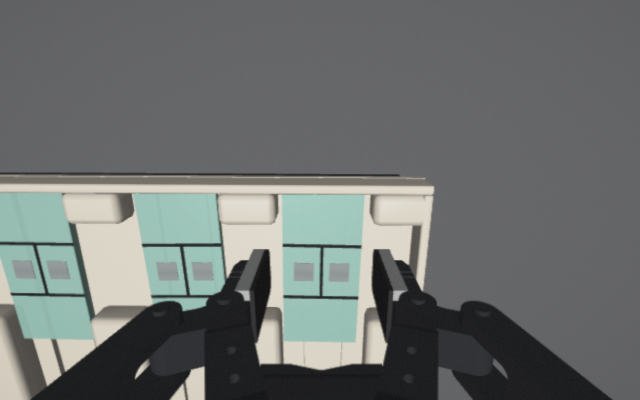

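>>> send_rows([
  [[0,0,-0.0015],0,0.55],
  [[0,0,0],0,0.42],
  [[0,0,0],0,0.35],
  [[0,0,0],0,0.3],
  [[0,0,0],0,0.3],
])

```text
time: 23.45
tool_pos: [0.5243, -0.1185, 0.0073]
tool_rot: [[0.165, 0.986, 0.001], [0.986, -0.165, -0.0], [-0.0, 0.001, -1.0]]
contact_force: [-1.6, 0.3, 5.9]
gripper_width: 0.0328
```

Run:
```python
from gl import *
p=optics.grab_frame("wrist");save(p,"w15");o=ctrl.observe();print(o["tool_pos"],o["contact_force"],o["gripper_width"])
glasses(p)
```

```text
[ 0.52428791 -0.11854417  0.00725627] [-1.45774482  0.38398369  4.9481439 ] 0.03285428636309252
(np.int32(0), np.int32(192), np.int32(93), np.int32(148)) 9795 [ 0.5042 -0.2477  0.014 ] [np.float64(0.0358), np.float64(0.0801)] yaw -10.4
(np.int32(133), np.int32(193), np.int32(95), np.int32(123)) 8151 [ 0.5043 -0.1785  0.014 ] [np.float64(0.0356), np.float64(0.0594)] yaw -6.6
(np.int32(282), np.int32(194), np.int32(82), np.int32(149)) 10595 [ 0.5252 -0.1185  0.014 ] [np.float64(0.0342), np.float64(0.0754)] yaw -7.4
```

View pics/w15.png

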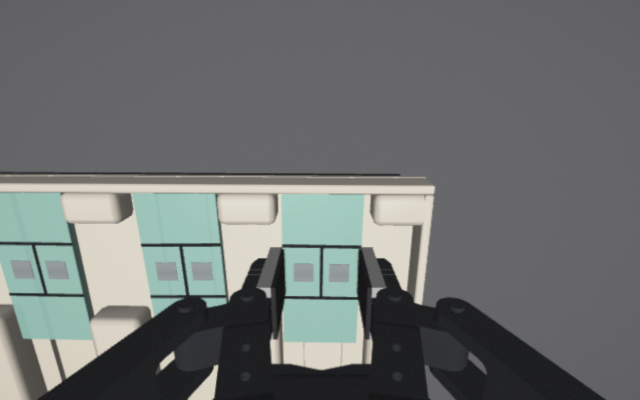

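>>> send_rows([
  [[0,0,0.005],0,0.3],
  [[0,0,0.015],0,0.3],
  [[0,0,0.03],0,0.3],
  [[0,0,0],0,0.3],
])

```text
time: 24.0
tool_pos: [0.5251, -0.1188, 0.0594]
tool_rot: [[0.165, 0.986, 0.004], [0.986, -0.165, -0.001], [-0.001, 0.004, -1.0]]
contact_force: [0.5, -0.3, -0.6]
gripper_width: 0.0323
```

Run:
```python
from gl import *
p=optics.grab_frame("wrist");save(p,"w16");o=ctrl.observe();print(o["tool_pos"],o["contact_force"],o["gripper_width"])
glasses(p,.062)
```

```text
[ 0.52442411 -0.11856685  0.05794104] [-0.78011001 -0.43145336 -1.21738081] 0.03275760568392145
(np.int32(0), np.int32(165), np.int32(45), np.int32(116)) 3523 [ 0.4822 -0.2496  0.062 ] [np.float64(0.0193), np.float64(0.0575)] yaw -23.6
(np.int32(66), np.int32(165), np.int32(81), np.int32(117)) 6446 [ 0.489  -0.2113  0.062 ] [np.float64(0.0272), np.float64(0.06)] yaw -10.2
(np.int32(181), np.int32(165), np.int32(70), np.int32(118)) 6435 [ 0.497  -0.1621  0.062 ] [np.float64(0.0264), np.float64(0.0574)] yaw -9.1
(np.int32(282), np.int32(189), np.int32(82), np.int32(154)) 10914 [ 0.5272 -0.1195  0.062 ] [np.float64(0.0351), np.float64(0.0797)] yaw -12.5
```

View pics/w16.png

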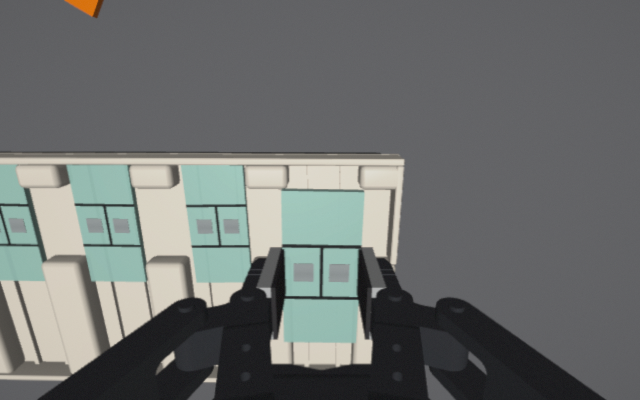

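>>> send_rows([
  [[0,0,0.03],0,0.3],
  [[0,0.01,0.035],-4,0.3],
  [[0.005,0.02,0.035],-8,0.3],
  [[0.01,0.035,0],-10,0.3],
  [[0.01,0.045,0],-10,0.3],
  [[0.01,0.045,0],-10,0.3],
  [[0.01,0.045,0],-10,0.3],
  [[0.01,0.045,0],-10,0.3],
  [[0.01,0.045,0],-10,0.3],
  [[0.007,0.045,0],-7.1,0.3],
  [[0,0.03,0],0,0.3],
  [[0,0.0154,-0.02],0,0.3],
  [[0,0,-0.03],0,0.3],
  [[0,0,0],0,0.3],
  [[0,0,0],0,0.3],
])

```text
time: 25.92
tool_pos: [0.5963, 0.2615, 0.107]
tool_rot: [[1.0, 0.024, 0.0], [0.024, -1.0, 0.0], [0.0, -0.0, -1.0]]
contact_force: [-0.2, -0.2, -0.1]
gripper_width: 0.0326
```

Run:
```python
from gl import *
p=optics.grab_frame("wrist");save(p,"w17");o=ctrl.observe();print(o["tool_pos"],o["contact_force"],o["gripper_width"],o["tool_rot"].round(3).tolist())
T=np.array(p["world_from_camera"]);
glasses(p,o["tool_pos"][2]+.0067)
from win import wins
for r in wins(p):print(*r)
```

```text
[0.59646085 0.26159655 0.10753338] [ 4.03132713e-06 -1.12804781e+00  7.73454360e-01] 0.03247502929691507 [[1.0, 0.024, 0.001], [0.024, -1.0, 0.0], [0.001, -0.0, -1.0]]
(np.int32(281), np.int32(189), np.int32(84), np.int32(154)) 10962 [0.5953 0.2606 0.1142] [np.float64(0.0348), np.float64(0.0772)] yaw 88.4
[212.2 224.6] 3432 [0.5283 0.2588 0.058 ] [np.float64(0.028), np.float64(0.051)]
[ 83.3 293.1] 3854 [0.4367 0.2056 0.058 ] [np.float64(0.0731), np.float64(0.0337)]
```

View pics/w17.png

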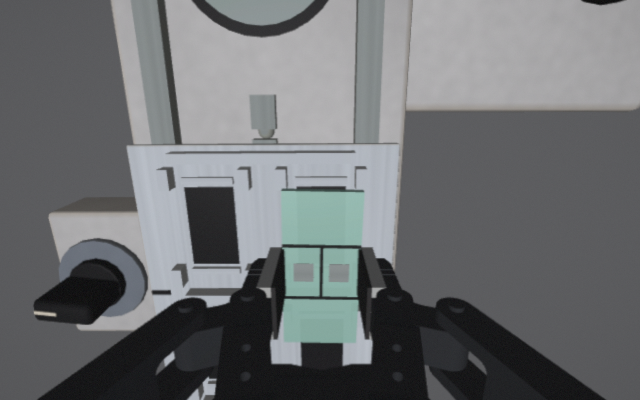

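Run:
```python
from gl import *
p=optics.grab_frame("wrist");save(p,"w17z",(150,130,420,370),2.9)
for uv in [(296,187),(346,187),(187,187),(234,187)]: print(uv,atz(p,uv,.058).round(4))
for uv in [(282,190),(362,190)]: print(uv,atz(p,uv,.114).round(4))
```

```text
(296, 187) [0.5802 0.285  0.058 ]
(346, 187) [0.6098 0.2856 0.058 ]
(187, 187) [0.5156 0.2836 0.058 ]
(234, 187) [0.5435 0.2842 0.058 ]
(282, 190) [0.5781 0.2985 0.114 ]
(362, 190) [0.6118 0.2992 0.114 ]
```

View pics/w17z.png

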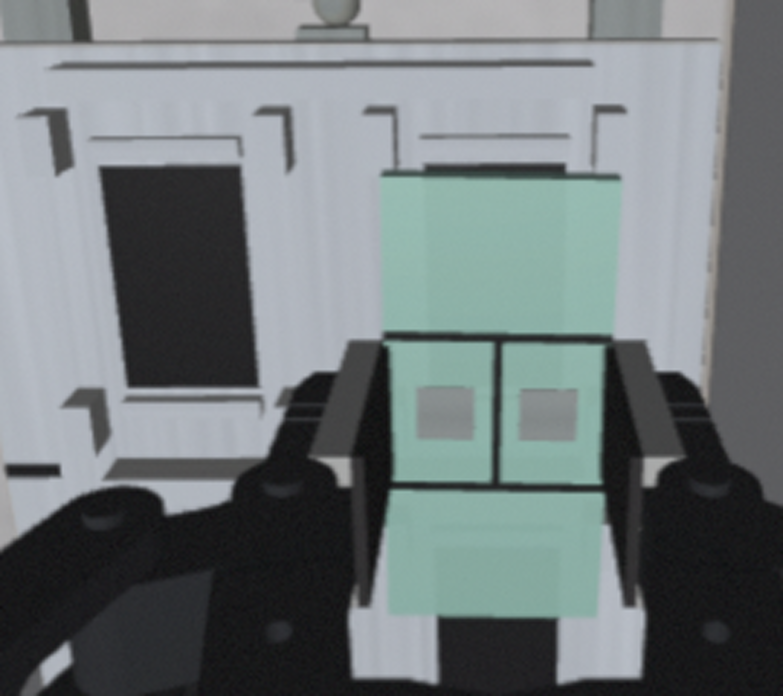

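>>> send_rows([
  [[0,0.0005,-0.02],0,0.3],
  [[0,0,-0.015],0,0.3],
  [[0,0,-0.008],0,0.3],
  [[0,0,-0.003],0,0.3],
  [[0,0,0],0,0.3],
])

```text
time: 26.65
tool_pos: [0.596, 0.2625, 0.0606]
tool_rot: [[1.0, 0.025, 0.0], [0.025, -1.0, 0.0], [0.0, -0.0, -1.0]]
contact_force: [-0.9, -0.6, -0.7]
gripper_width: 0.0323
```

Run:
```python
from gl import *
p=optics.grab_frame("wrist");save(p,"w18");o=ctrl.observe();print(o["tool_pos"],o["contact_force"],o["gripper_width"])
```

```text
[0.59611127 0.26254445 0.06090537] [-0.30302152 -0.08857142 -0.20163284] 0.03271722292932468
```

View pics/w18.png

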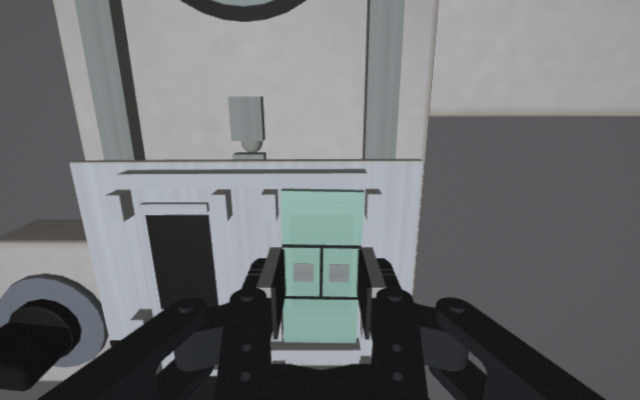

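>>> send_rows([
  [[0,0,-0.0018],0,0.3],
  [[0,0,0],0,0.3],
  [[0,0,0],0,0.4],
  [[0,0,0],0,0.46],
  [[0,0,0],0,0.5],
  [[0,0,0.02],0,0.5],
  [[0,0,0.04],0,0.5],
  [[0,-0.02,0.04],0,0.5],
  [[0,0,0],0,0.5],
])

```text
time: 27.82
tool_pos: [0.5975, 0.242, 0.164]
tool_rot: [[1.0, 0.024, 0.007], [0.024, -1.0, 0.002], [0.007, -0.002, -1.0]]
contact_force: [-0.7, 0.4, 0.1]
gripper_width: 0.0427
```

Run:
```python
from gl import *
p=optics.grab_frame("wrist");save(p,"w19");o=ctrl.observe();print(o["tool_pos"],o["contact_force"],o["gripper_width"])
glasses(p,.065)
```

```text
[0.59661649 0.24230397 0.16146264] [-0.67335977 -0.05259723 -0.73218329] 0.0429126406427471
(np.int32(295), np.int32(122), np.int32(50), np.int32(103)) 4588 [0.5957 0.2617 0.065 ] [np.float64(0.0344), np.float64(0.0766)] yaw 90.0
```

View pics/w19.png

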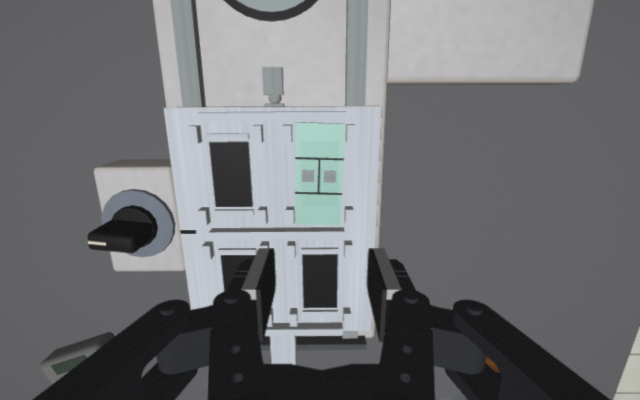

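>>> send_rows([
  [[0,-0.03,0],6,0.55],
  [[-0.01,-0.045,0],10,0.55],
  [[-0.01,-0.05,0],10,0.55],
  [[-0.01,-0.05,0],10,0.55],
  [[-0.01,-0.05,0],10,0.55],
  [[-0.01,-0.05,0],10,0.55],
  [[-0.01,-0.05,0],10,0.55],
  [[-0.01,-0.045,-0.01],10,0.55],
  [[-0.01,-0.035,-0.02],3.1,0.55],
  [[-0.004,-0.019,-0.03],0,0.55],
  [[0,0,-0.02],0,0.55],
  [[0,0,0],0,0.55],
])

```text
time: 29.38
tool_pos: [0.511, -0.1811, 0.0772]
tool_rot: [[0.165, 0.986, -0.003], [0.986, -0.165, 0.002], [0.001, -0.004, -1.0]]
contact_force: [-0.6, 0.5, -0.1]
gripper_width: 0.0471
```

Run:
```python
from gl import *
p=optics.grab_frame("wrist");save(p,"w20");o=ctrl.observe();print(o["tool_pos"],o["gripper_width"],o["tool_rot"].round(3).tolist())
glasses(p)
```

```text
[ 0.51177744 -0.18114408  0.07845405] 0.04685508324143962 [[0.164, 0.986, -0.001], [0.986, -0.164, 0.001], [0.0, -0.001, -1.0]]
(np.int32(89), np.int32(165), np.int32(71), np.int32(109)) 5474 [ 0.4917 -0.3095  0.014 ] [np.float64(0.036), np.float64(0.0799)] yaw -10.6
(np.int32(190), np.int32(165), np.int32(62), np.int32(109)) 5249 [ 0.5018 -0.2464  0.014 ] [np.float64(0.0356), np.float64(0.0759)] yaw -10.3
(np.int32(296), np.int32(166), np.int32(56), np.int32(109)) 5377 [ 0.5139 -0.1803  0.014 ] [np.float64(0.0342), np.float64(0.0753)] yaw -8.1
```

View pics/w20.png

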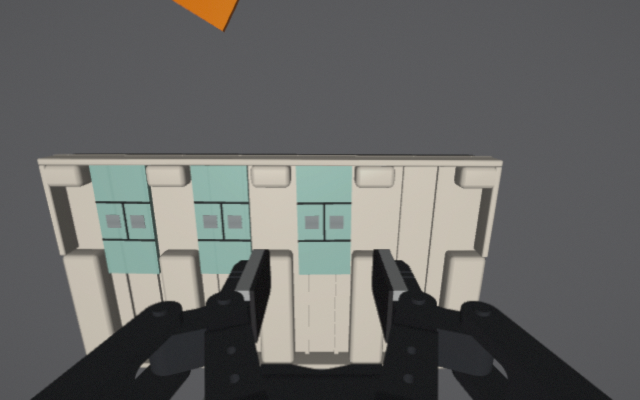

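>>> send_rows([
  [[0.0015,0.0005,-0.03],0,0.55],
  [[0,0,-0.025],0,0.55],
  [[0,0,-0.012],0,0.55],
  [[0,0,-0.003],0,0.55],
  [[0,0,0],0,0.55],
])

```text
time: 30.05
tool_pos: [0.5139, -0.1811, 0.0096]
tool_rot: [[0.164, 0.986, 0.001], [0.986, -0.164, -0.0], [-0.0, 0.001, -1.0]]
contact_force: [-0.8, 0.0, -0.2]
gripper_width: 0.0465
```

>>> send_rows([
  [[0,0.0005,-0.0022],0,0.5],
  [[0,0,0],0,0.42],
  [[0,0,0],0,0.35],
  [[0,0,0],0,0.3],
  [[0,0,0],0,0.3],
  [[0,0,0],0,0.3],
])

```text
time: 30.8
tool_pos: [0.5137, -0.1807, 0.0072]
tool_rot: [[0.165, 0.986, 0.001], [0.986, -0.165, -0.0], [-0.0, 0.001, -1.0]]
contact_force: [-1.7, 1.5, 5.8]
gripper_width: 0.0325
```

>>> send_rows([
  [[0,0,0.005],0,0.3],
  [[0,0,0.015],0,0.3],
  [[0,0,0.03],0,0.3],
  [[0,0,0],0,0.3],
])

```text
time: 31.3
tool_pos: [0.5146, -0.181, 0.0594]
tool_rot: [[0.165, 0.986, 0.004], [0.986, -0.165, -0.002], [-0.001, 0.004, -1.0]]
contact_force: [0.3, -0.7, -0.9]
gripper_width: 0.0328
```

Run:
```python
from gl import *
p=optics.grab_frame("wrist");save(p,"w21");o=ctrl.observe();print(o["tool_pos"],o["contact_force"],o["gripper_width"])
glasses(p,o["tool_pos"][2]+.007)
```

```text
[ 0.51390231 -0.1807357   0.05794831] [-0.02213086  0.36112367 -0.1629652 ] 0.032625184476318264
(np.int32(66), np.int32(164), np.int32(80), np.int32(118)) 6410 [ 0.4774 -0.2714  0.0649] [np.float64(0.0264), np.float64(0.0591)] yaw -10.0
(np.int32(176), np.int32(164), np.int32(70), np.int32(118)) 6504 [ 0.4851 -0.2256  0.0649] [np.float64(0.0262), np.float64(0.0561)] yaw -10.2
(np.int32(280), np.int32(188), np.int32(83), np.int32(154)) 10906 [ 0.5145 -0.1815  0.0649] [np.float64(0.0347), np.float64(0.0783)] yaw -7.4
```

View pics/w21.png

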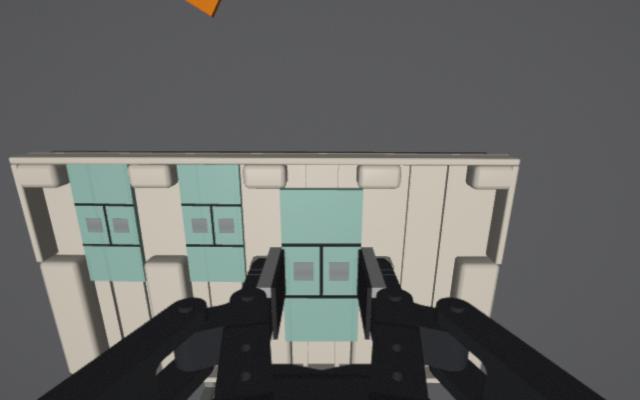

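>>> send_rows([
  [[0,0,0.03],0,0.3],
  [[0,0.01,0.035],-4,0.3],
  [[0.005,0.02,0.035],-8,0.3],
  [[0.01,0.035,0],-10,0.3],
  [[0.01,0.045,0],-10,0.3],
  [[0.01,0.045,0],-10,0.3],
  [[0.01,0.045,0],-10,0.3],
  [[0.01,0.045,0],-10,0.3],
  [[0.01,0.045,0],-10,0.3],
  [[0.01,0.04,0],-7.1,0.3],
  [[0.0093,0.0222,0],0,0.3],
  [[0,0,-0.02],0,0.3],
  [[0,0,-0.03],0,0.3],
  [[0,0,0],0,0.3],
  [[0,0,0],0,0.3],
])

```text
time: 33.22
tool_pos: [0.5981, 0.1717, 0.1075]
tool_rot: [[1.0, 0.025, 0.001], [0.025, -1.0, 0.0], [0.001, -0.0, -1.0]]
contact_force: [-0.0, 0.2, 0.7]
gripper_width: 0.0325
```

```bash
cat > nestview.py <<'E'
from gl import *
import sys
p=optics.grab_frame("wrist");save(p,sys.argv[1],(130,110,430,370),2.3);o=ctrl.observe();print(o["tool_pos"],o["contact_force"],o["gripper_width"],o["tool_rot"].round(3).tolist())
glasses(p,o["tool_pos"][2]+.0067)
E
python3 nestview.py w22
```

```text
[0.59823319 0.17170841 0.10783664] [ 0.08839187 -0.36703644  0.10974205] 0.0325202496097952 [[1.0, 0.025, 0.001], [0.025, -1.0, 0.0], [0.001, -0.0, -1.0]]
(np.int32(287), np.int32(0), np.int32(72), np.int32(142)) 8982 [0.5954 0.2548 0.1145] [np.float64(0.0252), np.float64(0.0505)] yaw 88.8
(np.int32(280), np.int32(188), np.int32(83), np.int32(154)) 11028 [0.597  0.1714 0.1145] [np.float64(0.0343), np.float64(0.0773)] yaw -86.6
```

View pics/w22.png

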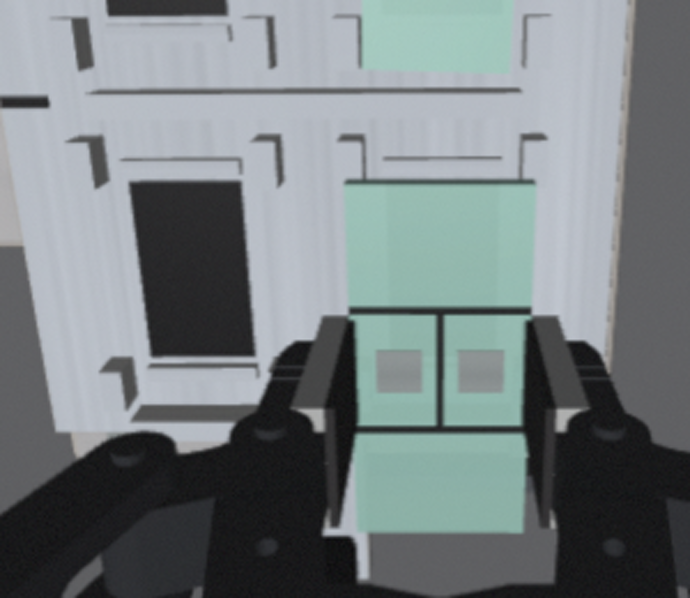

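>>> send_rows([
  [[0,-0.0005,-0.02],0,0.3],
  [[0,0,-0.015],0,0.3],
  [[0,0,-0.008],0,0.3],
  [[0,0,-0.0045],0,0.3],
  [[0,0,0],0,0.3],
])

```text
time: 33.9
tool_pos: [0.5978, 0.1712, 0.0591]
tool_rot: [[1.0, 0.025, 0.0], [0.025, -1.0, 0.0], [0.0, -0.0, -1.0]]
contact_force: [-0.2, 0.4, 0.4]
gripper_width: 0.0325
```

```bash
python3 nestview.py w23
```

```text
[0.59787826 0.17119833 0.05929619] [ 0.49729959  0.15522596 -0.16622202] 0.03282267990542404 [[1.0, 0.025, 0.0], [0.025, -1.0, 0.0], [0.0, -0.0, -1.0]]
(np.int32(275), np.int32(0), np.int32(97), np.int32(156)) 12958 [0.5956 0.2514 0.066 ] [np.float64(0.0345), np.float64(0.0562)] yaw -86.2
(np.int32(279), np.int32(188), np.int32(84), np.int32(154)) 11087 [0.5965 0.1708 0.066 ] [np.float64(0.0348), np.float64(0.0774)] yaw -86.6
```

View pics/w23.png

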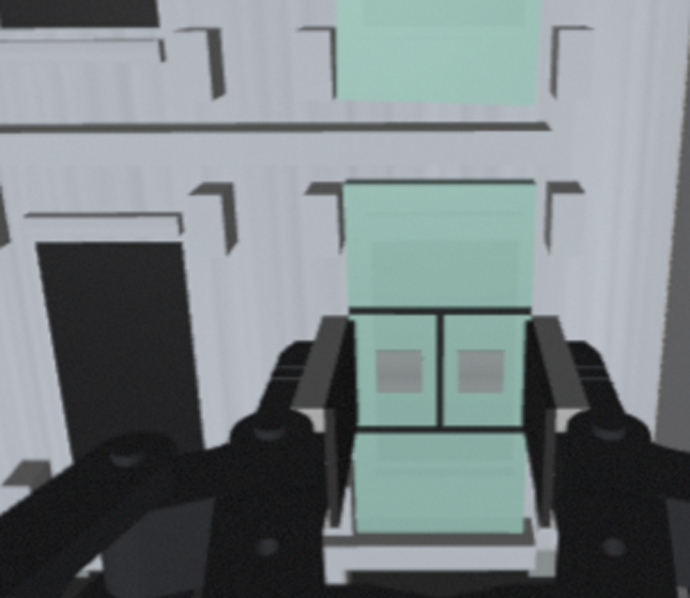

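>>> send_rows([
  [[0,0,0],0,0.4],
  [[0,0,0],0,0.46],
  [[0,0,0],0,0.5],
  [[0,0,0.02],0,0.5],
  [[0,0,0.04],0,0.5],
  [[0,0,0.04],0,0.5],
  [[0,-0.01,0],0,0.5],
  [[0,0,0],0,0.5],
])

```text
time: 34.95
tool_pos: [0.5976, 0.1605, 0.1594]
tool_rot: [[1.0, 0.024, 0.0], [0.024, -1.0, -0.0], [0.0, 0.0, -1.0]]
contact_force: [0.4, 0.5, -0.3]
gripper_width: 0.0427
```

```bash
python3 nestview.py w24
```

```text
[0.59740145 0.16082855 0.15865304] [ 0.20005816 -0.33279731  0.81912393] 0.042863218652906585 [[1.0, 0.024, -0.001], [0.024, -1.0, -0.0], [-0.001, 0.0, -1.0]]
(np.int32(295), np.int32(0), np.int32(57), np.int32(116)) 5770 [0.5952 0.2489 0.1654] [np.float64(0.02), np.float64(0.0406)] yaw 89.2
(np.int32(297), np.int32(136), np.int32(50), np.int32(102)) 4588 [0.5959 0.1982 0.1654] [np.float64(0.0198), np.float64(0.0441)] yaw -89.9
```

View pics/w24.png

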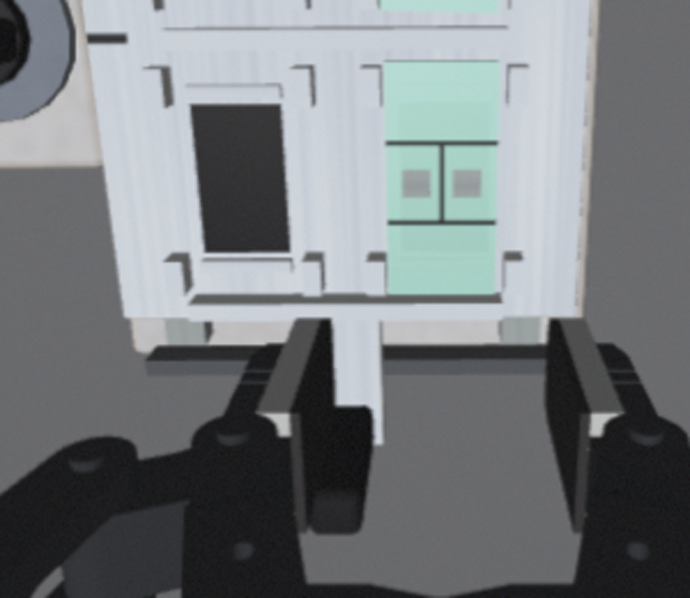

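>>> send_rows([
  [[0,-0.02,0],6,0.55],
  [[-0.01,-0.045,0],10,0.55],
  [[-0.015,-0.05,0],10,0.55],
  [[-0.015,-0.05,0],10,0.55],
  [[-0.015,-0.05,0],10,0.55],
  [[-0.01,-0.05,0],10,0.55],
  [[-0.01,-0.05,0],10,0.55],
  [[-0.01,-0.045,-0.01],10,0.55],
  [[-0.01,-0.035,-0.02],3.1,0.55],
  [[-0.001,-0.013,-0.03],0,0.55],
  [[0,0,-0.015],0,0.55],
  [[0,0,0],0,0.55],
])

```text
time: 36.5
tool_pos: [0.5014, -0.2459, 0.083]
tool_rot: [[0.164, 0.986, -0.002], [0.986, -0.164, 0.001], [0.001, -0.002, -1.0]]
contact_force: [0.4, 0.5, 0.1]
gripper_width: 0.0469
```

```bash
cat > tv.py <<'E'
from gl import *
import sys
p=optics.grab_frame("wrist");save(p,sys.argv[1]);o=ctrl.observe();print(o["tool_pos"],o["contact_force"],o["gripper_width"],o["tool_rot"].round(3).tolist())
glasses(p)
E
python3 tv.py w25
```

```text
[ 0.50199157 -0.24604895  0.08417105] [-0.06848581 -0.01009157  0.45797959] 0.046799713322629256 [[0.164, 0.986, -0.0], [0.986, -0.164, 0.0], [0.0, -0.001, -1.0]]
(np.int32(197), np.int32(161), np.int32(59), np.int32(107)) 5081 [ 0.4912 -0.3088  0.014 ] [np.float64(0.0351), np.float64(0.0759)] yaw -10.5
(np.int32(297), np.int32(161), np.int32(54), np.int32(107)) 5214 [ 0.5022 -0.2448  0.014 ] [np.float64(0.0338), np.float64(0.0752)] yaw -10.7
```

View pics/w25.png

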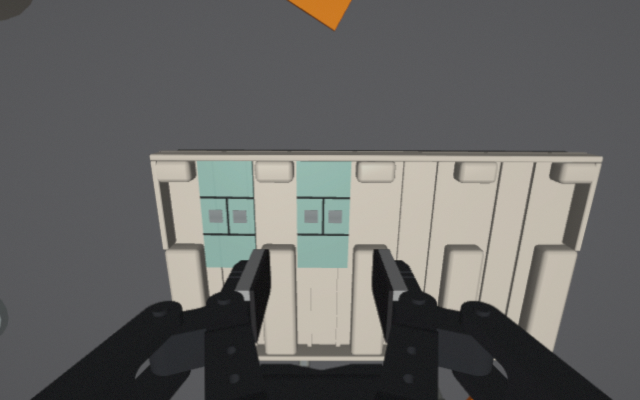

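>>> send_rows([
  [[0,0.0006,-0.03],0,0.55],
  [[0,0,-0.028],0,0.55],
  [[0,0,-0.014],0,0.55],
  [[0,0,-0.004],0,0.55],
  [[0,0,0],0,0.55],
])

```text
time: 37.17
tool_pos: [0.5022, -0.2463, 0.0089]
tool_rot: [[0.164, 0.986, 0.001], [0.986, -0.164, -0.001], [-0.0, 0.001, -1.0]]
contact_force: [-0.6, 0.3, 0.3]
gripper_width: 0.0472
```

>>> send_rows([
  [[0,0.0008,-0.0015],0,0.5],
  [[0,0,0],0,0.42],
  [[0,0,0],0,0.35],
  [[0,0,0],0,0.3],
  [[0,0,0],0,0.3],
  [[0,0,0.005],0,0.3],
  [[0,0,0.015],0,0.3],
  [[0,0,0.03],0,0.3],
  [[0,0,0],0,0.3],
])

```text
time: 38.3
tool_pos: [0.5028, -0.2461, 0.0595]
tool_rot: [[0.165, 0.986, 0.004], [0.986, -0.165, -0.002], [-0.002, 0.004, -1.0]]
contact_force: [-0.6, -0.1, -0.3]
gripper_width: 0.032
```

```bash
python3 tv.py w26
```

```text
[ 0.50217371 -0.24571501  0.05797745] [ 0.09710537 -0.77793871 -1.53421935] 0.032765925392878446 [[0.165, 0.986, 0.002], [0.986, -0.165, -0.001], [-0.001, 0.002, -1.0]]
(np.int32(182), np.int32(165), np.int32(68), np.int32(118)) 6463 [ 0.4913 -0.3089  0.014 ] [np.float64(0.0353), np.float64(0.0771)] yaw -10.5
(np.int32(280), np.int32(189), np.int32(83), np.int32(153)) 10930 [ 0.5311 -0.2514  0.014 ] [np.float64(0.0476), np.float64(0.1067)] yaw -7.4
```

View pics/w26.png

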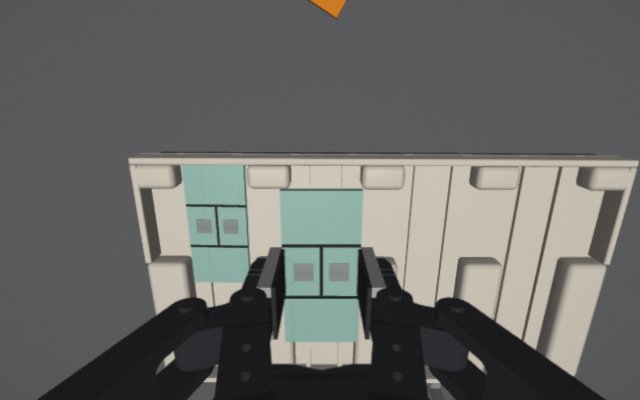

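>>> send_rows([
  [[0,0,0.03],0,0.3],
  [[0,0.01,0.035],-4,0.3],
  [[0.003,0.025,0.035],-8,0.3],
  [[0.003,0.04,0],-10,0.3],
  [[0.003,0.045,0],-10,0.3],
  [[0.003,0.05,0],-10,0.3],
  [[0.003,0.05,0],-10,0.3],
  [[0.003,0.05,0],-10,0.3],
  [[0.003,0.05,0],-10,0.3],
  [[0.003,0.05,0],-7.1,0.3],
  [[0.003,0.05,0],0,0.3],
  [[0.0008,0.045,0],0,0.3],
  [[0,0.03,0],0,0.3],
  [[0,0.0116,-0.02],0,0.3],
  [[0,0,-0.03],0,0.3],
  [[0,0,0],0,0.3],
  [[0,0,0],0,0.3],
])

```text
time: 40.48
tool_pos: [0.5298, 0.2606, 0.1069]
tool_rot: [[1.0, 0.024, 0.0], [0.024, -1.0, -0.0], [0.0, 0.0, -1.0]]
contact_force: [-0.1, -0.2, 0.4]
gripper_width: 0.0324
```

```bash
python3 nestview.py w27
```

```text
[0.53003228 0.26078202 0.10740663] [-0.01942385 -0.40300359  0.22818747] 0.0323763347003335 [[1.0, 0.024, 0.001], [0.024, -1.0, 0.0], [0.001, -0.0, -1.0]]
(np.int32(398), np.int32(166), np.int32(75), np.int32(123)) 6937 [0.5776 0.2809 0.1141] [np.float64(0.0264), np.float64(0.0578)] yaw 89.5
(np.int32(280), np.int32(189), np.int32(83), np.int32(153)) 10976 [0.5288 0.2602 0.1141] [np.float64(0.0343), np.float64(0.0768)] yaw -86.6
(np.int32(424), np.int32(365), np.int32(18), np.int32(35)) 374 [0.5876 0.1975 0.1141] [np.float64(0.0074), np.float64(0.0233)] yaw -77.5
```

View pics/w27.png

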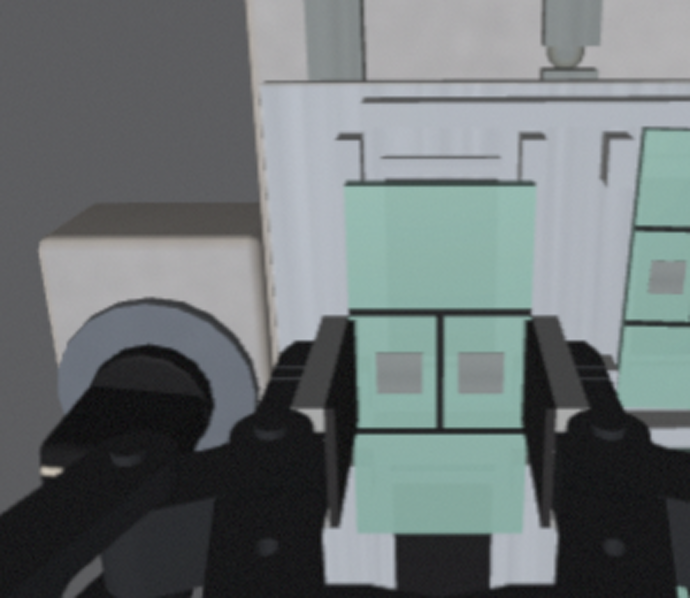

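>>> send_rows([
  [[0,0.0003,-0.02],0,0.3],
  [[0,0,-0.015],0,0.3],
  [[0,0,-0.008],0,0.3],
  [[0,0,-0.0045],0,0.3],
  [[0,0,0],0,0.3],
])

```text
time: 41.15
tool_pos: [0.5296, 0.2615, 0.0591]
tool_rot: [[1.0, 0.025, -0.0], [0.025, -1.0, 0.0], [-0.0, -0.0, -1.0]]
contact_force: [0.2, -0.2, -0.7]
gripper_width: 0.0325
```

```bash
python3 nestview.py w28
```

```text
[0.52971073 0.26151411 0.05938611] [-0.11822208 -0.05907002  0.3381764 ] 0.03233079246808646 [[1.0, 0.025, 0.0], [0.025, -1.0, 0.0], [0.0, -0.0, -1.0]]
(np.int32(280), np.int32(190), np.int32(83), np.int32(152)) 10898 [0.5285 0.2607 0.0661] [np.float64(0.0344), np.float64(0.0765)] yaw -86.6
(np.int32(422), np.int32(190), np.int32(100), np.int32(131)) 8522 [0.594  0.2714 0.0661] [np.float64(0.0364), np.float64(0.0615)] yaw 86.2
(np.int32(425), np.int32(366), np.int32(31), np.int32(34)) 498 [0.588  0.1938 0.0661] [np.float64(0.0112), np.float64(0.0282)] yaw -51.6
```

View pics/w28.png

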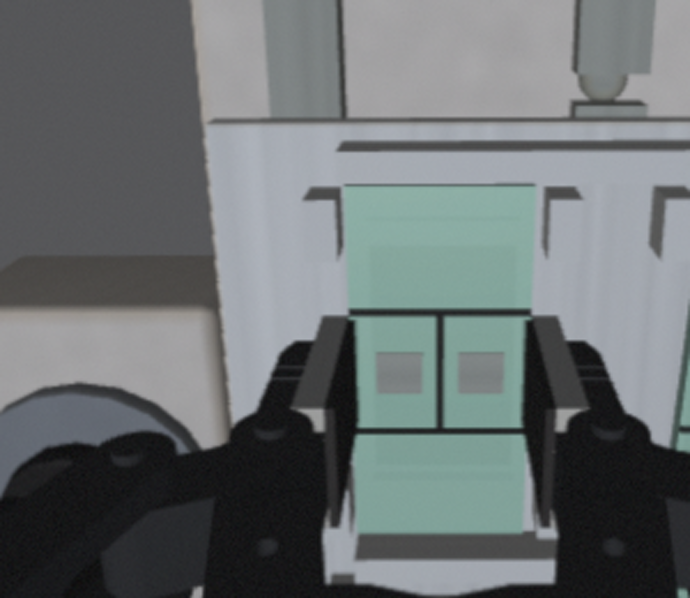

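>>> send_rows([
  [[0,0,0],0,0.4],
  [[0,0,0],0,0.46],
  [[0,0,0],0,0.5],
  [[0,0,0.02],0,0.5],
  [[0,0,0.04],0,0.5],
  [[0,-0.01,0.04],0,0.5],
  [[0,-0.01,0],0,0.5],
  [[0,0,0],0,0.5],
])

```text
time: 42.2
tool_pos: [0.5293, 0.2409, 0.1585]
tool_rot: [[1.0, 0.024, -0.001], [0.024, -1.0, -0.0], [-0.001, 0.0, -1.0]]
contact_force: [-0.4, 0.2, -0.5]
gripper_width: 0.0424
```

```bash
python3 nestview.py w29
```

```text
[0.52917258 0.24116725 0.1580215 ] [ 0.73614574  0.59467984 -0.31949586] 0.042896779378242086 [[1.0, 0.024, -0.002], [0.024, -1.0, -0.001], [-0.002, 0.001, -1.0]]
(np.int32(297), np.int32(122), np.int32(51), np.int32(104)) 4797 [0.5277 0.2842 0.1647] [np.float64(0.0199), np.float64(0.0439)] yaw -87.4
(np.int32(386), np.int32(122), np.int32(60), np.int32(105)) 4852 [0.5667 0.2848 0.1647] [np.float64(0.0206), np.float64(0.0452)] yaw 89.6
(np.int32(385), np.int32(243), np.int32(47), np.int32(53)) 1382 [0.5679 0.2413 0.1647] [np.float64(0.0205), np.float64(0.0267)] yaw -83.1
```

View pics/w29.png

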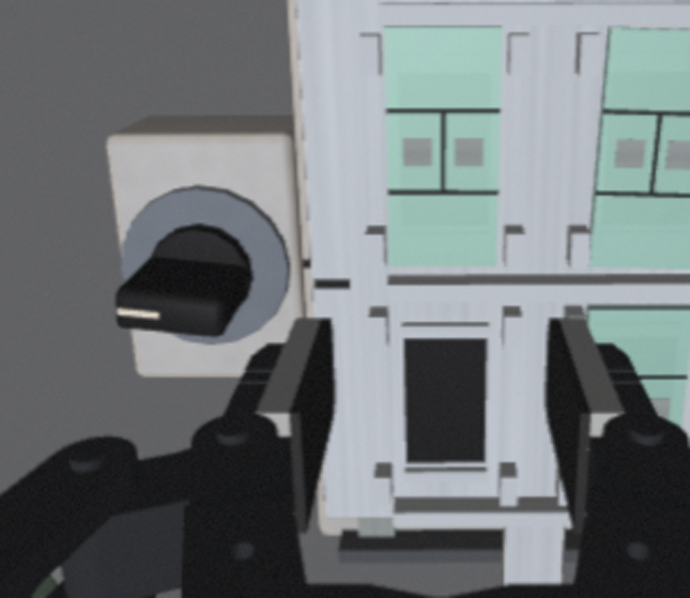

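>>> send_rows([
  [[0,-0.02,0],6,0.55],
  [[-0.003,-0.045,0],10,0.55],
  [[-0.003,-0.05,0],10,0.55],
  [[-0.003,-0.05,0],10,0.55],
  [[-0.005,-0.05,0],10,0.55],
  [[-0.005,-0.05,0],10,0.55],
  [[-0.005,-0.05,0],10,0.55],
  [[-0.005,-0.05,0],10,0.55],
  [[-0.005,-0.05,0],3.1,0.55],
  [[-0.005,-0.05,0],0,0.55],
  [[0,-0.045,-0.02],0,0.55],
  [[0,-0.03,-0.03],0,0.55],
  [[0,-0.011,-0.025],0,0.55],
  [[0,0,0],0,0.55],
])

```text
time: 44.0
tool_pos: [0.4894, -0.3091, 0.0813]
tool_rot: [[0.165, 0.986, -0.004], [0.986, -0.165, 0.003], [0.002, -0.005, -1.0]]
contact_force: [0.3, 0.1, -0.4]
gripper_width: 0.0472
```

```bash
python3 tv.py w30
```

```text
[ 0.49020994 -0.30894826  0.08304228] [-0.16092775 -0.18049768  1.09125568] 0.04709901935433303 [[0.165, 0.986, -0.002], [0.986, -0.165, 0.002], [0.001, -0.002, -1.0]]
(np.int32(298), np.int32(163), np.int32(55), np.int32(108)) 5244 [ 0.4914 -0.3079  0.014 ] [np.float64(0.0342), np.float64(0.0754)] yaw -12.2
```

View pics/w30.png

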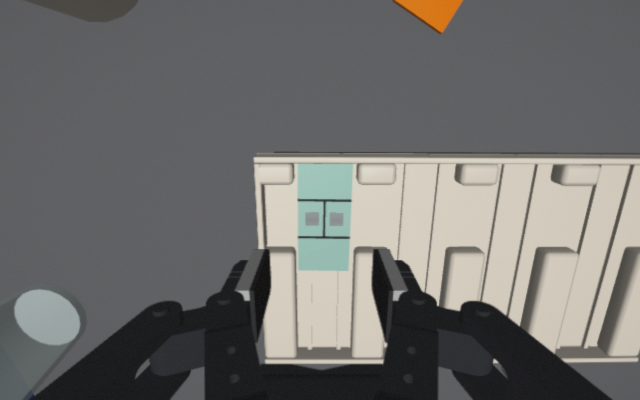

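>>> send_rows([
  [[0.0004,0.0004,-0.03],0,0.55],
  [[0,0,-0.028],0,0.55],
  [[0,0,-0.014],0,0.55],
  [[0,0,-0.0035],0,0.55],
  [[0,0,0],0,0.55],
])

```text
time: 44.68
tool_pos: [0.4914, -0.3092, 0.0095]
tool_rot: [[0.164, 0.986, 0.001], [0.986, -0.164, -0.001], [-0.001, 0.001, -1.0]]
contact_force: [0.5, 0.3, 0.8]
gripper_width: 0.0473
```

>>> send_rows([
  [[0,0.0006,-0.002],0,0.5],
  [[0,0,0],0,0.42],
  [[0,0,0],0,0.35],
  [[0,0,0],0,0.3],
  [[0,0,0],0,0.3],
  [[0,0,0.005],0,0.3],
  [[0,0,0.015],0,0.3],
  [[0,0,0.03],0,0.3],
  [[0,0,0],0,0.3],
])

```text
time: 45.8
tool_pos: [0.492, -0.3093, 0.0596]
tool_rot: [[0.165, 0.986, 0.004], [0.986, -0.165, -0.003], [-0.002, 0.004, -1.0]]
contact_force: [-0.4, 1.2, 0.1]
gripper_width: 0.0326
```

```bash
python3 tv.py w31
```

```text
[ 0.49135563 -0.30885911  0.058001  ] [-0.12098804  1.14302674 -0.83036232] 0.032578921917486195 [[0.165, 0.986, 0.002], [0.986, -0.165, -0.001], [-0.001, 0.002, -1.0]]
(np.int32(280), np.int32(189), np.int32(83), np.int32(153)) 10968 [ 0.5203 -0.3147  0.014 ] [np.float64(0.0476), np.float64(0.1067)] yaw -7.4
```

View pics/w31.png

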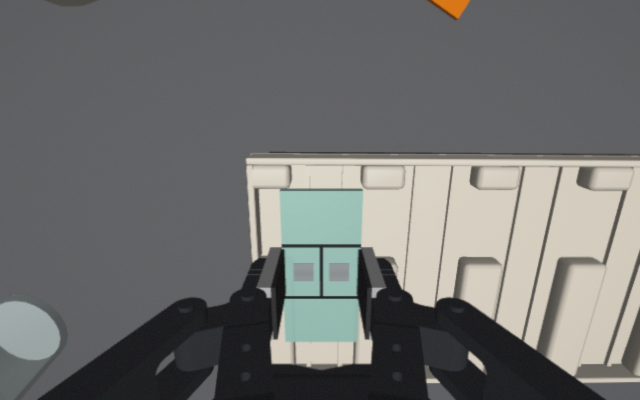

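>>> send_rows([
  [[0,0,0.03],0,0.3],
  [[0,0.01,0.035],-4,0.3],
  [[0.004,0.025,0.035],-8,0.3],
  [[0.004,0.04,0],-10,0.3],
  [[0.004,0.045,0],-10,0.3],
  [[0.004,0.05,0],-10,0.3],
  [[0.004,0.05,0],-10,0.3],
  [[0.004,0.05,0],-10,0.3],
  [[0.004,0.05,0],-10,0.3],
  [[0.004,0.05,0],-7.1,0.3],
  [[0.004,0.05,0],0,0.3],
  [[0.0047,0.0385,0],0,0.3],
  [[0,0.02,0],0,0.3],
  [[0,0,-0.02],0,0.3],
  [[0,0,-0.03],0,0.3],
  [[0,0,0],0,0.3],
  [[0,0,0],0,0.3],
])

```text
time: 47.98
tool_pos: [0.532, 0.1697, 0.1075]
tool_rot: [[1.0, 0.024, 0.001], [0.024, -1.0, 0.0], [0.001, -0.0, -1.0]]
contact_force: [0.1, -0.5, -0.6]
gripper_width: 0.0323
```

```bash
python3 nestview.py w32
```

```text
[0.53217838 0.16979772 0.10780212] [-0.74535393  0.27012106 -0.47903018] 0.03259347732458945 [[1.0, 0.025, 0.001], [0.025, -1.0, 0.0], [0.001, -0.0, -1.0]]
(np.int32(285), np.int32(0), np.int32(72), np.int32(137)) 8705 [0.5288 0.2537 0.1145] [np.float64(0.0255), np.float64(0.0485)] yaw -87.0
(np.int32(409), np.int32(0), np.int32(85), np.int32(140)) 8955 [0.5782 0.2546 0.1145] [np.float64(0.0264), np.float64(0.0512)] yaw 89.7
(np.int32(399), np.int32(165), np.int32(72), np.int32(121)) 6878 [0.5793 0.1907 0.1145] [np.float64(0.0262), np.float64(0.0581)] yaw -89.5
(np.int32(279), np.int32(189), np.int32(84), np.int32(154)) 11004 [0.5307 0.1688 0.1145] [np.float64(0.0348), np.float64(0.0774)] yaw 89.2
```

View pics/w32.png

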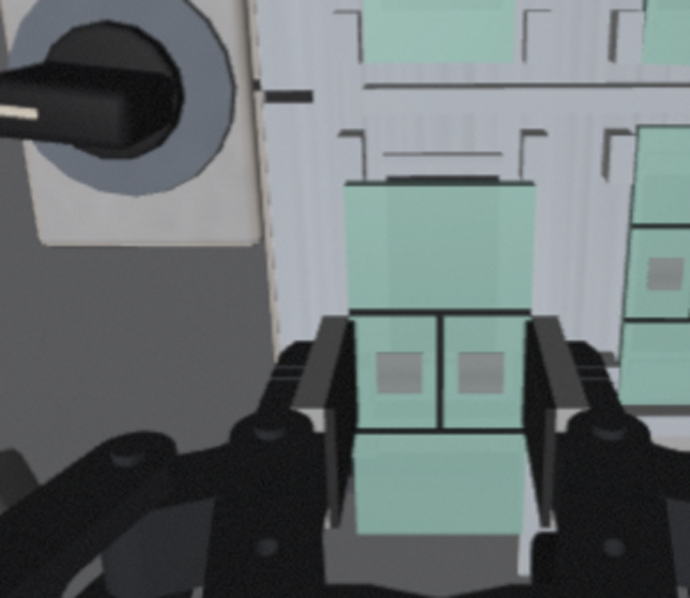

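>>> send_rows([
  [[0,0.0007,-0.02],0,0.3],
  [[0,0,-0.015],0,0.3],
  [[0,0,-0.008],0,0.3],
  [[0,0,-0.0045],0,0.3],
  [[0,0,0],0,0.3],
])

```text
time: 48.65
tool_pos: [0.5317, 0.1707, 0.0591]
tool_rot: [[1.0, 0.025, -0.0], [0.025, -1.0, 0.0], [-0.0, -0.0, -1.0]]
contact_force: [0.5, 0.5, -0.5]
gripper_width: 0.0322
```

```bash
python3 nestview.py w33
```

```text
[0.5318097  0.17070065 0.05936809] [0.36018895 0.04935955 0.0045713 ] 0.03241811549985101 [[1.0, 0.025, 0.0], [0.025, -1.0, 0.0], [0.0, -0.0, -1.0]]
(np.int32(274), np.int32(0), np.int32(97), np.int32(154)) 12827 [0.5291 0.2513 0.0661] [np.float64(0.0345), np.float64(0.0554)] yaw -86.3
(np.int32(440), np.int32(0), np.int32(115), np.int32(157)) 13290 [0.5955 0.2528 0.0661] [np.float64(0.0362), np.float64(0.0591)] yaw 89.7
(np.int32(423), np.int32(188), np.int32(97), np.int32(133)) 8613 [0.5954 0.1808 0.0661] [np.float64(0.0363), np.float64(0.0629)] yaw 87.3
(np.int32(279), np.int32(190), np.int32(84), np.int32(153)) 10984 [0.5304 0.1696 0.0661] [np.float64(0.0349), np.float64(0.0771)] yaw -86.6
```

View pics/w33.png

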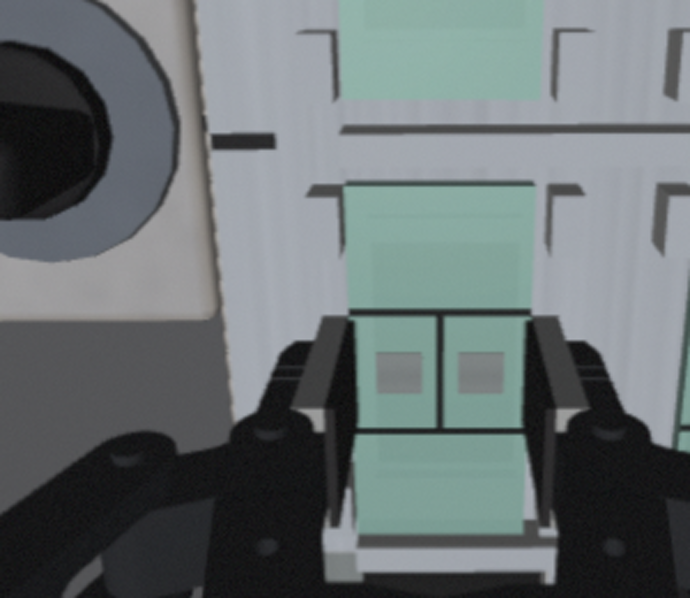

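>>> send_rows([
  [[0,0,0],0,0.4],
  [[0,0,0],0,0.46],
  [[0,0,0],0,0.5],
  [[0,0,0.02],0,0.5],
  [[0,0,0.04],0,0.5],
  [[0,-0.01,0.045],0,0.5],
  [[0,-0.01,0.04],4.7,0.5],
  [[-0.005,-0.01,0.04],10,0.5],
  [[0,-0.01,0.02],10,0.5],
  [[0,0,0],10,0.5],
  [[0,0,0],10,0.5],
  [[0,0,0],10,0.5],
  [[0,0,0],10,0.5],
  [[0,0,0],10,0.5],
  [[0,0,0],10,0.5],
  [[0,0,0],5,0.5],
  [[0,0,0],0,0.5],
])

```text
time: 50.82
tool_pos: [0.5266, 0.1307, 0.2641]
tool_rot: [[-0.019, 1.0, 0.0], [1.0, 0.019, 0.0], [0.0, 0.0, -1.0]]
contact_force: [-0.2, 0.0, -0.7]
gripper_width: 0.0429
```

Run:
```python
from gl import *
p=optics.grab_frame("wrist");save(p,"w34");o=ctrl.observe();print(o["tool_pos"],o["gripper_width"],o["tool_rot"].round(3).tolist())
glasses(p,.065)
for q,z in [("knob",.095),("dimmer_grip",.077)]:
    print(q,[(round(d["p"],2),np.round(d["centre"]).tolist(),atz(p,d["centre"],z).round(4)[:2].tolist()) for d in optics.pinpoint(q,p)][:6])
```

```text
[0.52659643 0.13065354 0.26408739] 0.0428180952291465 [[-0.018, 1.0, -0.0], [1.0, 0.018, 0.0], [0.0, -0.0, -1.0]]
(np.int32(323), np.int32(161), np.int32(74), np.int32(34)) 2408 [0.5307 0.1704 0.065 ] [np.float64(0.0352), np.float64(0.0749)] yaw -89.0
(np.int32(409), np.int32(161), np.int32(77), np.int32(34)) 2481 [0.529  0.2617 0.065 ] [np.float64(0.0357), np.float64(0.0784)] yaw -88.9
(np.int32(534), np.int32(165), np.int32(73), np.int32(70)) 3733 [0.552  0.3976 0.065 ] [np.float64(0.0747), np.float64(0.0757)] yaw -28.6
(np.int32(404), np.int32(221), np.int32(74), np.int32(32)) 2102 [0.5953 0.263  0.065 ] [np.float64(0.0362), np.float64(0.0789)] yaw 89.2
(np.int32(323), np.int32(222), np.int32(70), np.int32(31)) 2030 [0.5978 0.1716 0.065 ] [np.float64(0.0358), np.float64(0.0748)] yaw -89.0
knob []
dimmer_grip [(0.87, [410.0, 96.0], [0.448, 0.2124])]
```

View pics/w34.png

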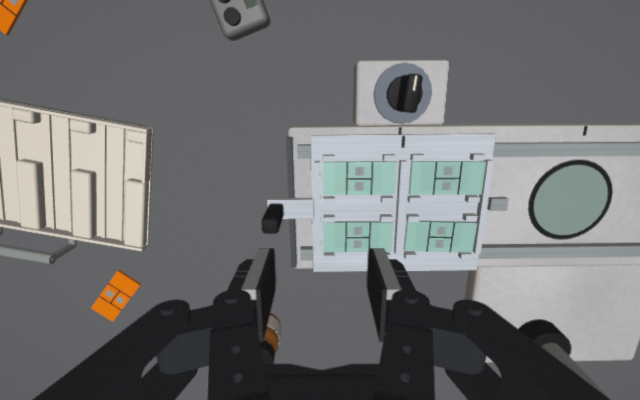

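>>> send_rows([
  [[0.015,-0.02,-0.02],0,0.45],
  [[0.015,-0.02,-0.035],0,0.42],
  [[0.009,-0.0076,-0.04],0,0.42],
  [[0,0,-0.04],0,0.42],
  [[0,0,-0.03],0,0.42],
  [[0,0,-0.018],0,0.42],
  [[0,0,0],0,0.42],
])

```text
time: 51.85
tool_pos: [0.5653, 0.0831, 0.0804]
tool_rot: [[-0.019, 1.0, -0.002], [1.0, 0.019, -0.0], [-0.0, -0.002, -1.0]]
contact_force: [0.3, 0.7, 0.6]
gripper_width: 0.0356
```

```bash
python3 tv.py w35
```

```text
[0.56592883 0.08313894 0.08162843] [0.38486595 0.52016213 0.91608453] 0.03592644823783902 [[-0.019, 1.0, 0.0], [1.0, 0.019, 0.0], [-0.0, 0.0, -1.0]]
(np.int32(420), np.int32(153), np.int32(166), np.int32(72)) 10446 [0.5444 0.2001 0.014 ] [np.float64(0.0485), np.float64(0.1045)] yaw -88.4
(np.int32(597), np.int32(154), np.int32(43), np.int32(70)) 2482 [0.5429 0.2759 0.014 ] [np.float64(0.0271), np.float64(0.0484)] yaw 16.6
(np.int32(414), np.int32(275), np.int32(145), np.int32(60)) 5174 [0.6312 0.2036 0.014 ] [np.float64(0.0508), np.float64(0.1018)] yaw -89.1
(np.int32(569), np.int32(274), np.int32(71), np.int32(59)) 3604 [0.6289 0.2899 0.014 ] [np.float64(0.0505), np.float64(0.051)] yaw 17.1
```

View pics/w35.png

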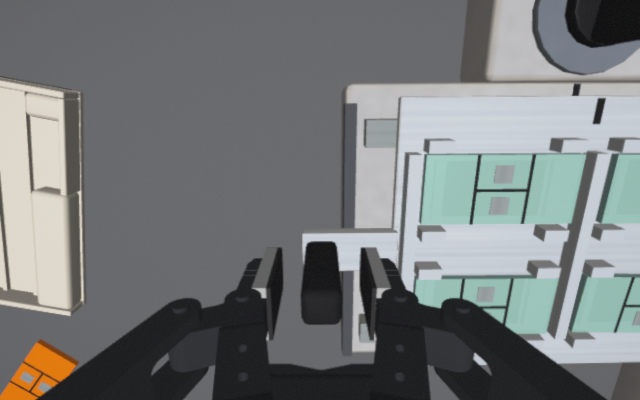

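>>> send_rows([
  [[0,0,-0.003],0,0.2],
  [[0,0,0],0,0.1],
  [[0,0,0],0,0.1],
  [[0,0.003,0],0,0.1],
  [[-0.0001,0.005,0],0,0.1],
  [[-0.0002,0.008,0],0,0.1],
  [[-0.0003,0.012,0],0,0.1],
  [[-0.0003,0.014,0],0,0.1],
  [[-0.0003,0.014,0],0,0.1],
  [[-0.0004,0.014,0],0,0.1],
  [[-0.0003,0.014,0],0,0.1],
  [[-0.0004,0.014,0],0,0.1],
  [[-0.0003,0.014,0],0,0.1],
  [[-0.0004,0.014,0],0,0.1],
  [[0,0,0],0,0.1],
])

```text
time: 53.78
tool_pos: [0.5626, 0.2102, 0.0792]
tool_rot: [[-0.021, 1.0, 0.001], [1.0, 0.021, 0.001], [0.001, 0.001, -1.0]]
contact_force: [-3.1, 2.5, 8.9]
gripper_width: 0.0151
```

```bash
python3 tv.py w36
python3 - <<'E'
from h import *
for n in ("scene","side"): save(optics.grab_frame(n),n+"36")
E
```

```text
[0.56267872 0.2099947  0.07918452] [-4.39340662  3.06571507  8.66824203] 0.015175914189614777 [[-0.021, 1.0, 0.001], [1.0, 0.021, 0.001], [0.001, 0.001, -1.0]]
(np.int32(422), np.int32(152), np.int32(167), np.int32(72)) 10542 [0.5407 0.3282 0.014 ] [np.float64(0.0488), np.float64(0.1042)] yaw -88.8
(np.int32(603), np.int32(152), np.int32(37), np.int32(71)) 1947 [0.5388 0.4037 0.014 ] [np.float64(0.0231), np.float64(0.0488)] yaw 16.8
(np.int32(415), np.int32(275), np.int32(146), np.int32(60)) 5788 [0.6278 0.3314 0.014 ] [np.float64(0.0507), np.float64(0.102)] yaw -89.1
(np.int32(573), np.int32(274), np.int32(67), np.int32(59)) 3361 [0.6254 0.4178 0.014 ] [np.float64(0.0474), np.float64(0.051)] yaw 17.3
```

View pics/w36.png

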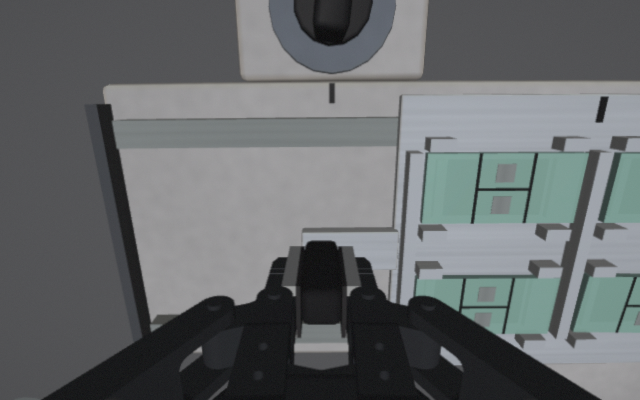

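View pics/side36.png

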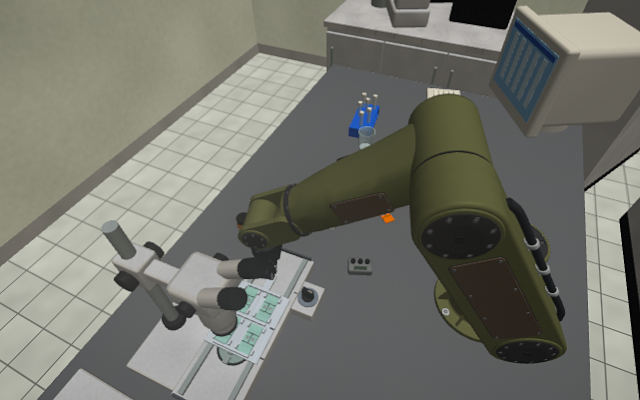

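View pics/scene36.png

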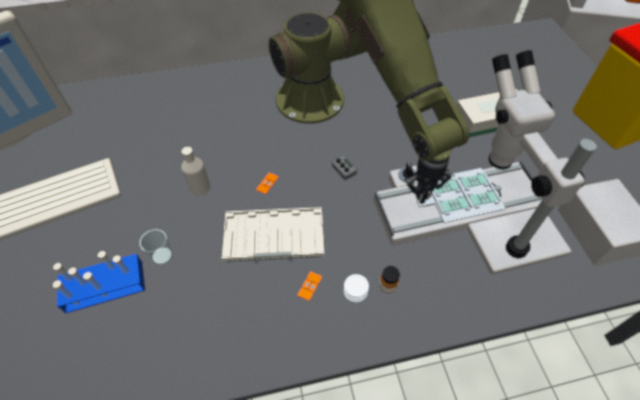

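Run:
```python
from h import *
a=optics.grab_frame("scene");b=optics.grab_frame("side")
save(a,"a37",(380,30,600,250),2.7);save(b,"b37",(180,180,340,340),3.7)
for n,u,v in [("eyeL",(501,64),(251,268)),("eyeR",(526,62),(232,298)),("eyeL/R2",(501,64),(232,298)),("eyeR/L",(526,62),(251,268)),("wristjoint",(450,135),(255,236))]:
    X,r=tri([(a,u),(b,v)]);print(n,X.round(3),np.round(r,3))
```

```text
eyeL [0.461 0.382 0.433] [0.001 0.001]
eyeR [0.461 0.446 0.43 ] [0.003 0.003]
eyeL/R2 [0.453 0.419 0.414] [0.023 0.023]
eyeR/L [0.469 0.409 0.451] [0.026 0.026]
wristjoint [0.552 0.245 0.313] [0.002 0.002]
```

View pics/a37.png

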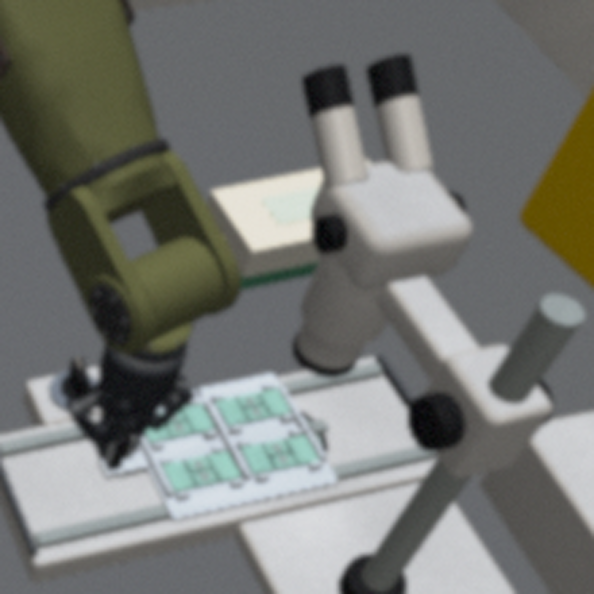

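View pics/b37.png

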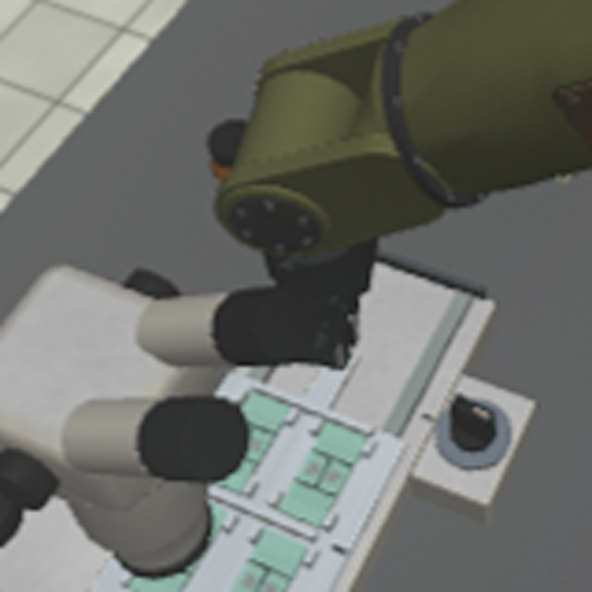

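Run:
```python
from h import *
a=optics.grab_frame("scene")
f=lambda u,v:(380+u/2.7,30+v/2.7)
for z in (.28,.31,.34): print("fork edge",z,atz(a,f(238,275),z).round(3), "forkL",atz(a,f(95,310),z).round(3))
for z in (.3,.36,.4): print("side knob left",z,atz(a,f(315,235),z).round(3))
for z in (.185,.25,.3): print("barrel left",z,atz(a,f(298,345),z).round(3))
b=optics.grab_frame("side")
g=lambda u,v:(180+u/3.7,180+v/3.7)
# knob left in side view at (150,280)
print(tri([(a,f(318,235)),(b,g(150,283))]))
print("fork",tri([(a,f(238,275)),(b,g(340,230))]))
```

```text
fork edge 0.28 [0.522 0.313 0.28 ] forkL [0.535 0.165 0.28 ]
fork edge 0.31 [0.548 0.294 0.31 ] forkL [0.56  0.151 0.31 ]
fork edge 0.34 [0.574 0.274 0.34 ] forkL [0.586 0.136 0.34 ]
side knob left 0.3 [0.506 0.394 0.3  ]
side knob left 0.36 [0.56  0.347 0.36 ]
side knob left 0.4 [0.596 0.316 0.4  ]
barrel left 0.185 [0.545 0.395 0.185]
barrel left 0.25 [0.594 0.351 0.25 ]
barrel left 0.3 [0.631 0.317 0.3  ]
(array([0.56418262, 0.34912629, 0.3627128 ]), [np.float64(0.0015283539602949363), np.float64(0.0015283539602947702)])
fork (array([0.52777184, 0.27068755, 0.31444148]), [np.float64(0.030759444239063412), np.float64(0.0307594442390634)])
```

>>> send_rows([
  [[0,0,0],0,0.25],
  [[0,0,0.003],0,0.4],
  [[0,0,0.025],0,0.5],
  [[0,0,0.035],0,0.5],
  [[0,-0.03,0.005],0,0.8],
  [[0,-0.038,0],0,0.8],
  [[0,0,-0.02],0,0.8],
  [[0,0,0],0,0.8],
])

```text
time: 55.12
tool_pos: [0.5621, 0.1406, 0.1251]
tool_rot: [[-0.019, 1.0, -0.002], [1.0, 0.019, -0.0], [-0.0, -0.002, -1.0]]
contact_force: [-0.1, 0.4, -0.1]
gripper_width: 0.0685
```

```bash
python3 tv.py w38
```

```text
[0.56249325 0.14103831 0.12601868] [ 0.36212632  0.47859476 -0.59485435] 0.06857019285681996 [[-0.02, 1.0, -0.001], [1.0, 0.02, -0.0], [-0.0, -0.001, -1.0]]
(np.int32(509), np.int32(144), np.int32(131), np.int32(57)) 6571 [0.5381 0.3364 0.014 ] [np.float64(0.0462), np.float64(0.0999)] yaw -88.8
(np.int32(494), np.int32(243), np.int32(122), np.int32(49)) 5146 [0.6201 0.3393 0.014 ] [np.float64(0.0471), np.float64(0.1014)] yaw -89.1
(np.int32(624), np.int32(243), np.int32(16), np.int32(47)) 456 [0.6182 0.4054 0.014 ] [np.float64(0.0128), np.float64(0.0454)] yaw 16.9
```

View pics/w38.png

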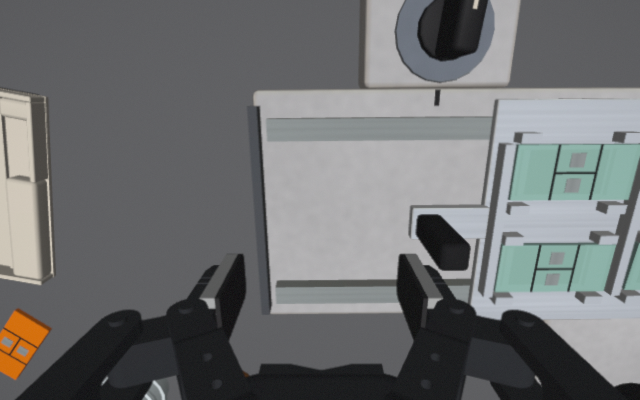

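>>> send_rows([
  [[0,-0.003,-0.025],0,0.8],
  [[0,0,-0.02],0,0.8],
  [[0,0,-0.012],0,0.8],
  [[0,0,0],0,0.8],
])

```text
time: 55.68
tool_pos: [0.5625, 0.1383, 0.0689]
tool_rot: [[-0.02, 1.0, -0.001], [1.0, 0.02, -0.0], [-0.0, -0.001, -1.0]]
contact_force: [0.4, 0.1, 1.2]
gripper_width: 0.0686
```

```bash
python3 tv.py w39
```

```text
[0.56287917 0.13832833 0.06961815] [0.54285862 1.04144656 0.0050334 ] 0.06856809147582443 [[-0.02, 1.0, 0.0], [1.0, 0.02, 0.0], [0.0, 0.0, -1.0]]
(np.int32(577), np.int32(160), np.int32(63), np.int32(75)) 4057 [0.5428 0.3158 0.014 ] [np.float64(0.0379), np.float64(0.0499)] yaw 16.8
(np.int32(554), np.int32(287), np.int32(86), np.int32(63)) 4350 [0.6306 0.3321 0.014 ] [np.float64(0.0529), np.float64(0.0589)] yaw -88.0
```

View pics/w39.png

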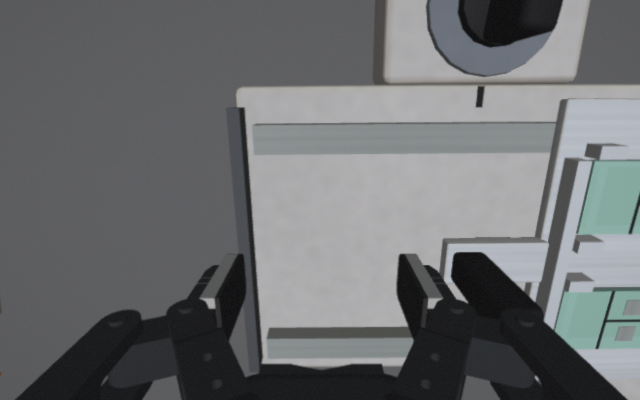

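>>> send_rows([
  [[0,0.005,0],0,0.8],
  [[0,0.006,0],0,0.8],
  [[0,0.006,0],0,0.8],
  [[-0.0002,0.008,0],0,0.8],
  [[-0.0002,0.008,0],0,0.8],
  [[-0.0002,0.008,0],0,0.8],
  [[-0.0002,0.008,0],0,0.8],
  [[0,0,0],0,0.8],
])

```text
time: 56.72
tool_pos: [0.5616, 0.1879, 0.0688]
tool_rot: [[-0.02, 1.0, -0.0], [1.0, 0.02, 0.0], [0.0, -0.0, -1.0]]
contact_force: [0.1, 0.0, 0.3]
gripper_width: 0.0684
```

```bash
python3 tv.py w40;python3 - <<'E'
from h import *
a=optics.grab_frame("scene");save(a,"a40",(380,30,600,250),2.7)
E
```

```text
[0.56161199 0.18754217 0.06875288] [-0.22283425  0.27117422  0.03473093] 0.06847001282489691 [[-0.02, 1.0, -0.0], [1.0, 0.02, 0.0], [0.0, -0.0, -1.0]]
(np.int32(549), np.int32(159), np.int32(91), np.int32(75)) 5866 [0.5413 0.3564 0.014 ] [np.float64(0.0498), np.float64(0.0548)] yaw -88.7
(np.int32(532), np.int32(287), np.int32(108), np.int32(62)) 5208 [0.6293 0.3737 0.014 ] [np.float64(0.0525), np.float64(0.0737)] yaw -89.3
```

View pics/w40.png

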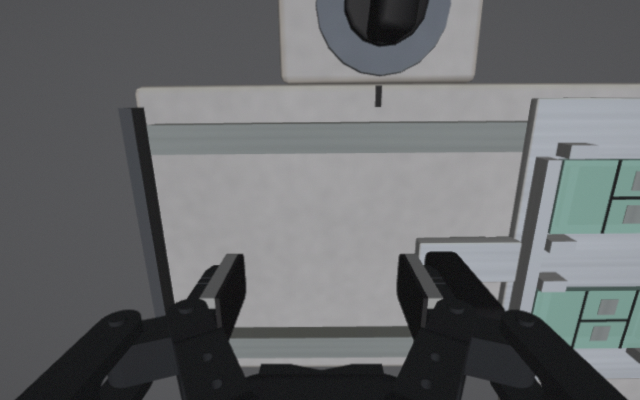

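View pics/a40.png

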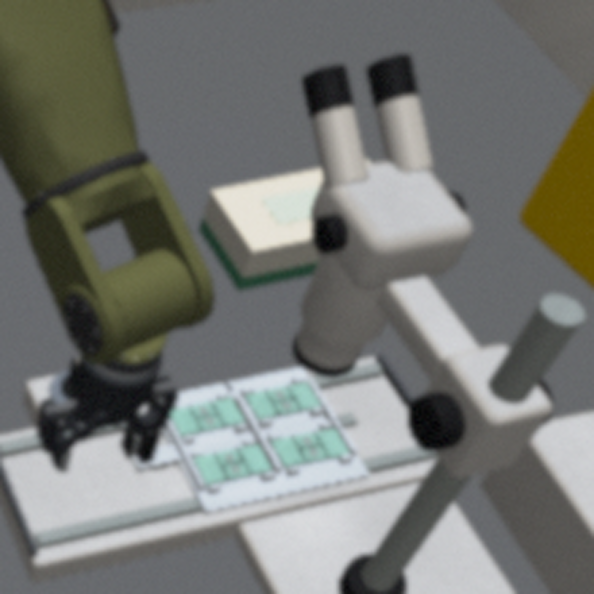

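```bash
cat > sc.py <<'E'
from gl import *
a=optics.grab_frame("scene")
glasses(a,.065,80)
E
python3 sc.py
```

```text
(np.int32(0), np.int32(54), np.int32(14), np.int32(26)) 164 [-0.3536 -1.059   0.065 ] [np.float64(0.0449), np.float64(0.1688)] yaw 31.7
(np.int32(14), np.int32(81), np.int32(19), np.int32(23)) 146 [-0.1909 -0.9763  0.065 ] [np.float64(0.028), np.float64(0.1571)] yaw 23.3
(np.int32(0), np.int32(92), np.int32(15), np.int32(23)) 150 [-0.1394 -1.0246  0.065 ] [np.float64(0.0313), np.float64(0.1396)] yaw 28.3
(np.int32(442), np.int32(171), np.int32(67), np.int32(39)) 1598 [0.5579 0.3806 0.065 ] [np.float64(0.1146), np.float64(0.2007)] yaw -88.4
```

>>> send_rows([
  [[-0.0002,0.006,0],0,0.8],
  [[-0.0002,0.008,0],0,0.8],
  [[-0.0002,0.008,0],0,0.8],
  [[-0.0001,0.005,0],0,0.8],
  [[0,0.002,0],0,0.8],
  [[0,0,0],0,0.8],
])

```text
time: 57.62
tool_pos: [0.5612, 0.2165, 0.0692]
tool_rot: [[-0.02, 1.0, 0.0], [1.0, 0.02, 0.0], [0.0, 0.0, -1.0]]
contact_force: [0.1, -0.1, 0.0]
gripper_width: 0.0686
```

```bash
python3 sc.py|tail -1;python3 tv.py w41;python3 - <<'E'
from h import *
a=optics.grab_frame("scene");save(a,"a41",(380,130,560,250),4.4)
a=optics.grab_frame("side");save(a,"b41",(180,240,340,400),3.7)
E
```

```text
(np.int32(451), np.int32(169), np.int32(67), np.int32(39)) 1587 [0.5565 0.4084 0.065 ] [np.float64(0.1163), np.float64(0.2023)] yaw -88.4
[0.56124003 0.21623504 0.06923788] [-0.46670118  0.65138765 -0.04858748] 0.06825559390767644 [[-0.02, 1.0, 0.0], [1.0, 0.02, 0.0], [0.0, 0.0, -1.0]]
(np.int32(547), np.int32(158), np.int32(93), np.int32(75)) 5916 [0.5405 0.3844 0.014 ] [np.float64(0.0498), np.float64(0.0561)] yaw -88.8
(np.int32(530), np.int32(285), np.int32(110), np.int32(63)) 5179 [0.6283 0.4017 0.014 ] [np.float64(0.0529), np.float64(0.075)] yaw -88.3
```

View pics/a41.png

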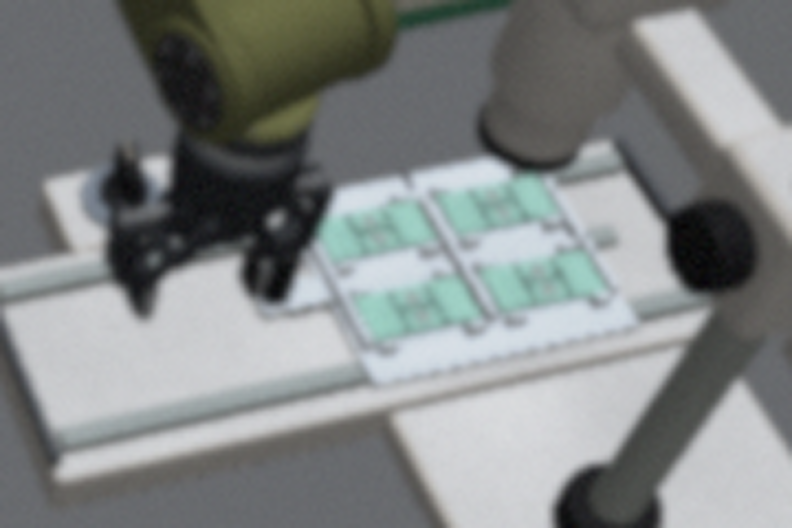

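View pics/b41.png

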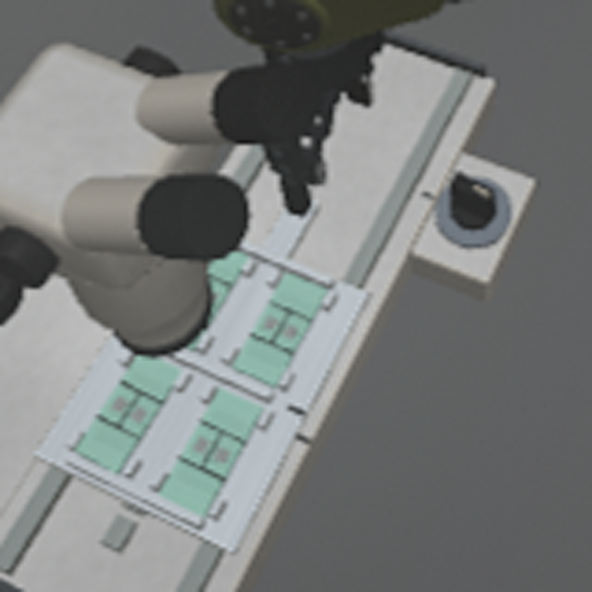

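View pics/w41.png

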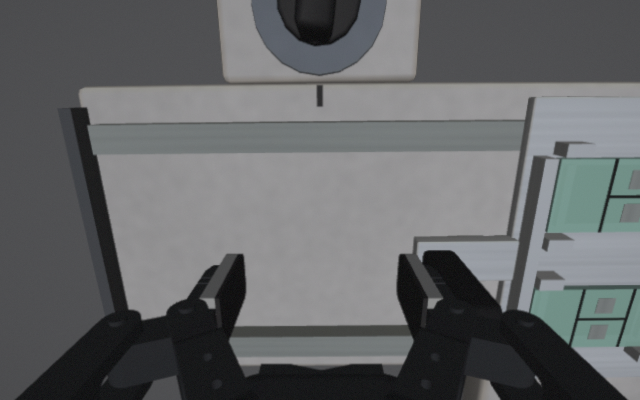

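```bash
cat > mk.py <<'E'
from h import *
import sys
p=optics.grab_frame("side")
c=(235,325,290,380);save(p,sys.argv[1],c,10)
E
python3 mk.py m41
python3 - <<'E'
from h import *
p=optics.grab_frame("side")
print(atz(p,(260.3,350.3),.058),atz(p,(262.7,358.1),.04))
E
```

```text
[0.48470208 0.4020696  0.058     ] [0.47449037 0.41178167 0.04      ]
```

View pics/m41.png

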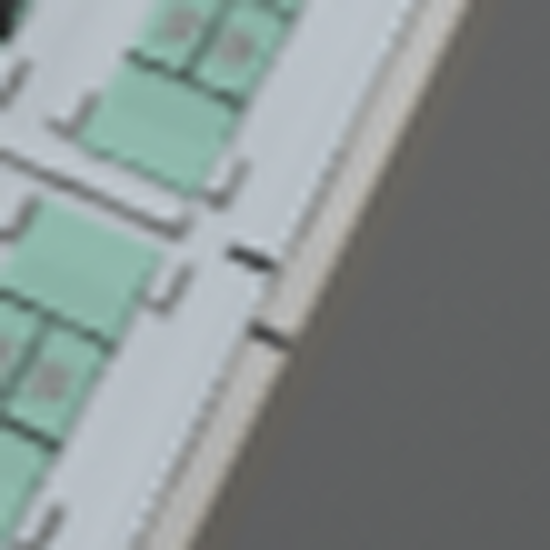

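>>> send_rows([
  [[0,0.003,0],0,0.8],
  [[0,0.003,0],0,0.8],
  [[0,0.0015,0],0,0.8],
  [[0,0,0],0,0.8],
  [[0,0,0],0,0.8],
])

```text
time: 58.55
tool_pos: [0.5612, 0.2237, 0.069]
tool_rot: [[-0.02, 1.0, 0.0], [1.0, 0.02, 0.0], [0.0, 0.0, -1.0]]
contact_force: [0.2, -0.9, 0.3]
gripper_width: 0.0682
```

```bash
python3 mk.py m42; python3 sc.py|tail -1
```

```text
(np.int32(454), np.int32(169), np.int32(66), np.int32(38)) 1494 [0.5575 0.4161 0.065 ] [np.float64(0.1139), np.float64(0.2)] yaw -88.5
```

View pics/m42.png

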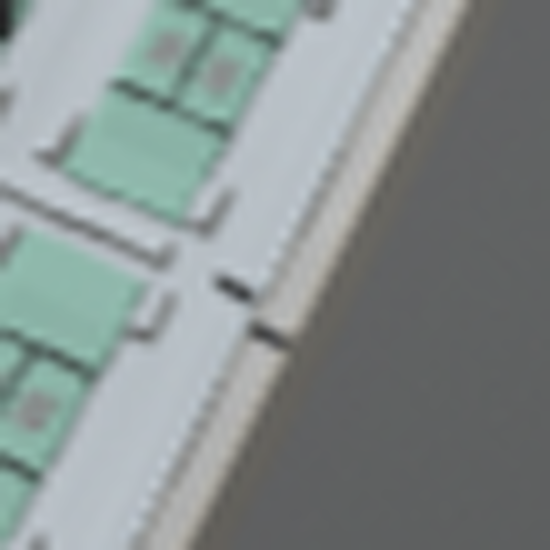

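Run:
```python
from h import *
p=optics.grab_frame("side")
X=np.array([.4800,.4147,.04])
Y=np.array([.4866,.4147,.058]) 
f=lambda q:((proj(p,q)-[235,325])*10).round(0)
for x in (.474,.478,.482): print(x,f([x,.4130,.04]),f([x,.4147,.04]))
for x in (.484,.488,.492): print(x,f([x,.4130,.058]),f([x,.4147,.058]),f([x,.410,.058]))
print(atz(p,(235+23.5,325+29.2),.058),atz(p,(235+27,325+33.5),.04))
```

```text
0.474 [276. 336.] [273. 343.]
0.478 [263. 330.] [259. 336.]
0.482 [249. 323.] [246. 329.]
0.484 [233. 294.] [229. 300.] [239. 283.]
0.488 [219. 287.] [216. 294.] [226. 276.]
0.492 [206. 281.] [202. 287.] [212. 270.]
[0.48381741 0.41233313 0.058     ] [0.47560621 0.41338574 0.04      ]
```

>>> send_rows([
  [[0,-0.01,0],0,0.8],
  [[0,-0.02,0],0,0.8],
  [[-0.01,0,0.04],0,0.8],
  [[-0.02,0.0,0.045],0,0.8],
  [[-0.02,0.01,0.04],0,0.8],
  [[0,0.01,0.01],0,0.8],
  [[0,0,0],0,0.8],
  [[0,0,0],0,0.8],
])

```text
time: 59.7
tool_pos: [0.5111, 0.2129, 0.2024]
tool_rot: [[-0.019, 1.0, -0.002], [1.0, 0.019, -0.001], [-0.001, -0.002, -1.0]]
contact_force: [0.3, 0.2, -0.4]
gripper_width: 0.0685
```

```bash
python3 tv.py w43; python3 mk.py m43
python3 - <<'E'
from h import *
p=optics.grab_frame("wrist");save(p,"w43z",(400,60,640,260),3.3)
print([(round(d["p"],2),np.round(d["centre"]).tolist(),atz(p,d["centre"],.077).round(4)[:2].tolist()) for d in optics.pinpoint("dimmer_grip",p)])
E
```

```text
[0.5110485  0.21289525 0.20243875] [ 0.40902122 -0.34185217 -0.23530805] 0.06811139279353585 [[-0.019, 1.0, -0.002], [1.0, 0.019, -0.001], [-0.001, -0.002, -1.0]]
(np.int32(452), np.int32(188), np.int32(93), np.int32(40)) 3303 [0.5415 0.3969 0.014 ] [np.float64(0.0429), np.float64(0.0946)] yaw -88.9
(np.int32(554), np.int32(188), np.int32(86), np.int32(40)) 3157 [0.5396 0.5008 0.014 ] [np.float64(0.0447), np.float64(0.0888)] yaw -88.9
(np.int32(446), np.int32(257), np.int32(85), np.int32(36)) 2788 [0.6196 0.3993 0.014 ] [np.float64(0.0444), np.float64(0.092)] yaw -89.1
(np.int32(538), np.int32(257), np.int32(90), np.int32(36)) 2805 [0.6178 0.5055 0.014 ] [np.float64(0.0441), np.float64(0.0989)] yaw 89.8
[(0.62, [322.0, 116.0], [0.4487, 0.2117])]
```

View pics/w43.png

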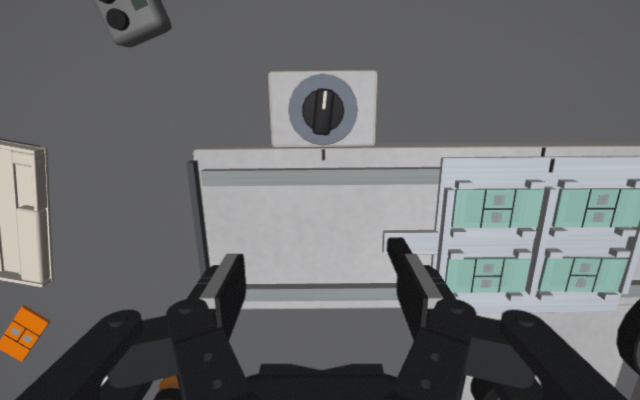

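View pics/w43z.png

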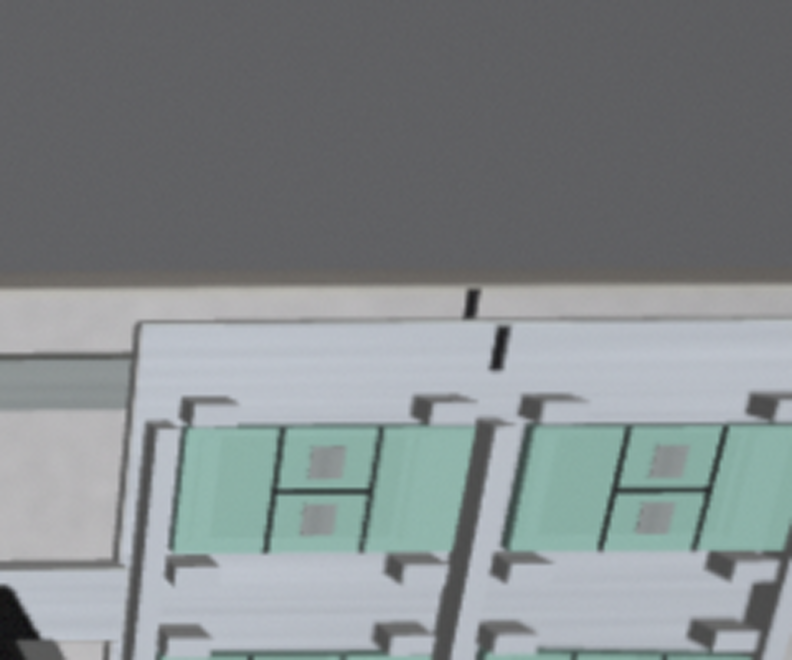

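View pics/m43.png

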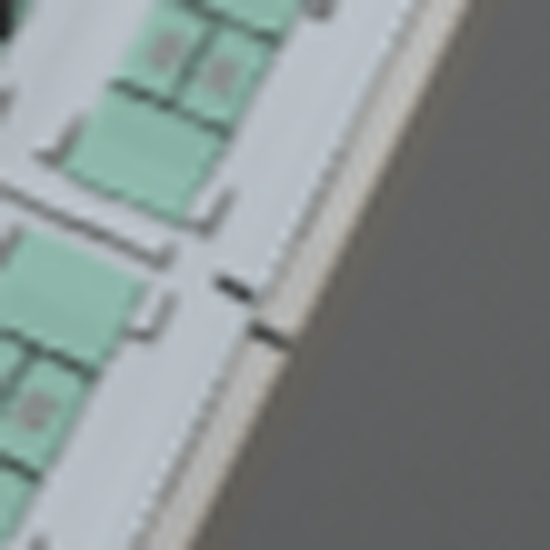

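Run:
```python
from h import *
p=optics.grab_frame("wrist")
b=atz(p,(542.7,152.4),.04);print(b)
for z in (.055,.057,.058,.059): print(z,atz(p,(551.5,165.5),z))
# predicted pixel of carriage mark if aligned
d=np.array([.010,.0002,.018])
print(proj(p,b+d), proj(p,b+d+[0,-.003,0]))
```

```text
[0.47958143 0.41516676 0.04      ]
0.055 [0.48877577 0.41549382 0.055     ]
0.057 [0.4884076 0.4140978 0.057    ]
0.058 [0.48822351 0.41339978 0.058     ]
0.059 [0.48803942 0.41270177 0.059     ]
[553.38060303 167.07666188] [550.00210859 167.00864868]
```

Run:
```python
from gl import *
p=optics.grab_frame("wrist");glasses(p,.065)
w=cv2.imread("pics/w34.png");cv2.imwrite("pics/w34z.png",cv2.resize(w[110:260,300:500],None,fx=4,fy=4,interpolation=cv2.INTER_CUBIC))
```

```text
(np.int32(451), np.int32(188), np.int32(92), np.int32(39)) 3259 [0.5253 0.3681 0.065 ] [np.float64(0.036), np.float64(0.0795)] yaw -88.9
(np.int32(552), np.int32(188), np.int32(88), np.int32(39)) 3268 [0.5237 0.4568 0.065 ] [np.float64(0.037), np.float64(0.0772)] yaw -88.9
(np.int32(445), np.int32(257), np.int32(85), np.int32(35)) 2779 [0.5916 0.3706 0.065 ] [np.float64(0.0366), np.float64(0.0782)] yaw -89.1
(np.int32(538), np.int32(256), np.int32(89), np.int32(36)) 2778 [0.5897 0.4612 0.065 ] [np.float64(0.0372), np.float64(0.0831)] yaw 89.8
```

View pics/w34z.png

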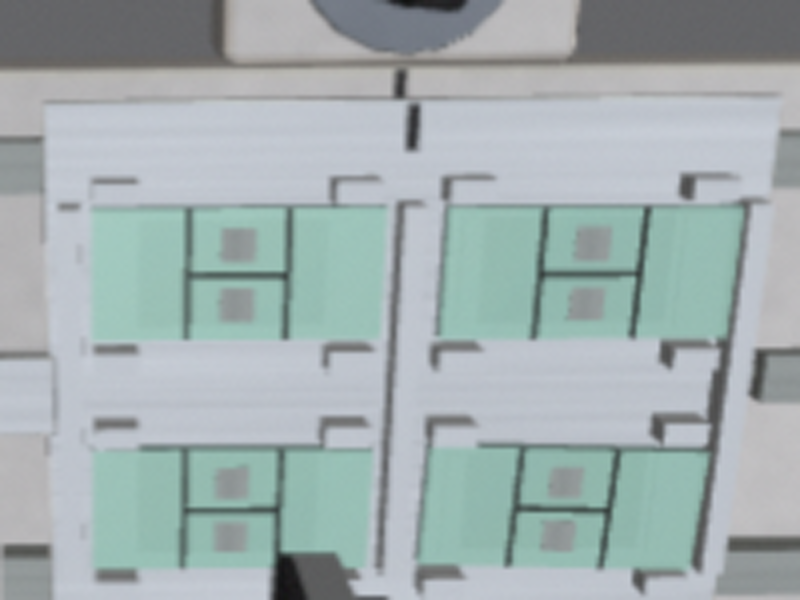

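>>> send_rows([
  [[0.02,-0.01,-0.02],0,0.8],
  [[0.02,-0.013,-0.04],0,0.8],
  [[0.01,0,-0.045],0,0.8],
  [[0,0,-0.028],0,0.8],
  [[0,0.015,0],0,0.8],
  [[0,0.014,0],0,0.8],
  [[0,0.004,0],0,0.8],
  [[0,0,0],0,0.8],
])

```text
time: 61.0
tool_pos: [0.5613, 0.2242, 0.072]
tool_rot: [[-0.021, 1.0, 0.001], [1.0, 0.021, 0.0], [0.0, 0.001, -1.0]]
contact_force: [0.7, -0.1, -0.8]
gripper_width: 0.0683
```

>>> send_rows([
  [[0,0.0008,0],0,0.8],
  [[0,0,0],0,0.8],
])

```text
time: 61.25
tool_pos: [0.5612, 0.2242, 0.0712]
tool_rot: [[-0.019, 1.0, 0.0], [1.0, 0.019, 0.0], [0.0, 0.0, -1.0]]
contact_force: [-0.5, -0.5, -0.5]
gripper_width: 0.068
```

>>> send_rows([
  [[0,0.0006,0],0,0.8],
  [[0,0,0],0,0.8],
])

```text
time: 61.5
tool_pos: [0.5611, 0.2249, 0.071]
tool_rot: [[-0.019, 1.0, -0.0], [1.0, 0.019, -0.0], [-0.0, -0.0, -1.0]]
contact_force: [-0.8, -0.4, 0.1]
gripper_width: 0.0684
```

>>> send_rows([
  [[0,0.0008,0],0,0.8],
  [[0,0,0],0,0.8],
])

```text
time: 61.75
tool_pos: [0.5611, 0.2258, 0.071]
tool_rot: [[-0.02, 1.0, -0.0], [1.0, 0.02, 0.0], [0.0, -0.0, -1.0]]
contact_force: [0.4, -0.4, 0.6]
gripper_width: 0.0684
```

>>> send_rows([
  [[0,0.0008,0],0,0.8],
  [[0,0,0],0,0.8],
])

```text
time: 62.0
tool_pos: [0.5611, 0.2266, 0.0711]
tool_rot: [[-0.02, 1.0, 0.0], [1.0, 0.02, 0.0], [0.0, 0.0, -1.0]]
contact_force: [0.8, 0.5, 0.3]
gripper_width: 0.0682
```

```bash
python3 mk.py m44; python3 tv.py w44
```

```text
[0.56111733 0.22660256 0.07106501] [ 0.25901828 -0.49162992 -0.00821455] 0.0684059156335388 [[-0.02, 1.0, -0.0], [1.0, 0.02, 0.0], [0.0, -0.0, -1.0]]
(np.int32(544), np.int32(156), np.int32(96), np.int32(75)) 6002 [0.5396 0.3948 0.014 ] [np.float64(0.0488), np.float64(0.0583)] yaw -88.8
(np.int32(528), np.int32(283), np.int32(112), np.int32(62)) 5229 [0.6274 0.4123 0.014 ] [np.float64(0.0523), np.float64(0.0768)] yaw -88.2
```

View pics/m44.png

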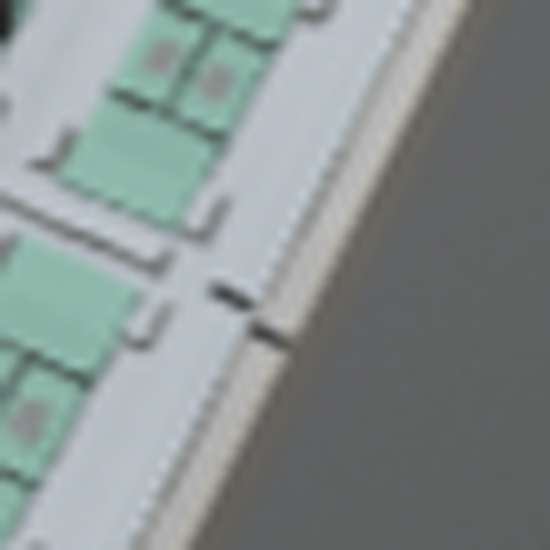

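View pics/w44.png

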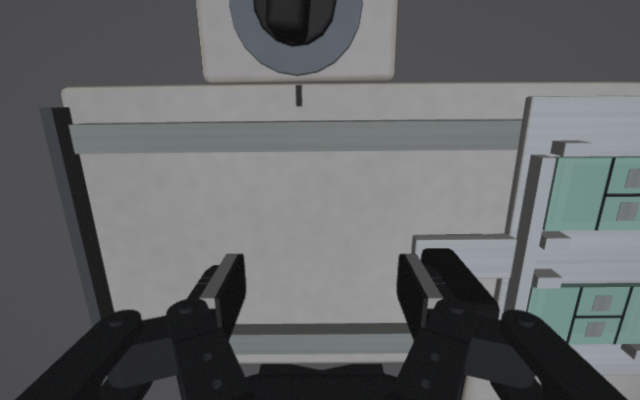

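>>> send_rows([
  [[0,0.0008,0],0,0.8],
  [[0,0,0],0,0.8],
])

```text
time: 62.35
tool_pos: [0.5611, 0.2272, 0.0711]
tool_rot: [[-0.02, 1.0, -0.0], [1.0, 0.02, -0.0], [-0.0, -0.0, -1.0]]
contact_force: [-1.0, -1.9, 0.5]
gripper_width: 0.0682
```

>>> send_rows([
  [[0,0.0006,0],0,0.8],
  [[0,0,0],0,0.8],
])

```text
time: 62.6
tool_pos: [0.5611, 0.2277, 0.0711]
tool_rot: [[-0.02, 1.0, -0.0], [1.0, 0.02, -0.0], [-0.0, -0.0, -1.0]]
contact_force: [-1.0, -5.8, 0.9]
gripper_width: 0.0681
```

```bash
python3 mk.py m45; python3 -c "
from h import *
print(ctrl.observe()['contact_force'])"
```

```text
[-0.09176202 -5.44975455  2.01857935]
```

View pics/m45.png

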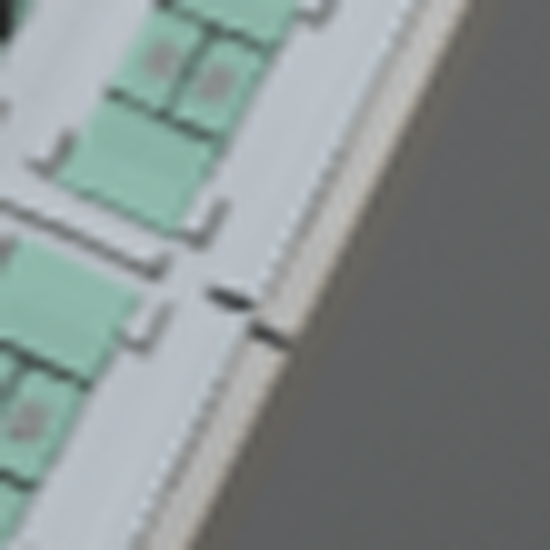

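>>> send_rows([
  [[0,-0.008,0],0,0.8],
  [[0,-0.02,0],0,0.8],
  [[-0.01,0,0.04],0,0.7],
  [[-0.02,0.0,0.045],0,0.6],
  [[-0.02,0.005,0.04],0,0.5],
  [[-0.01,0.005,0.01],0,0.4],
  [[0,0,0],0,0.4],
  [[0,0,0],0,0.4],
])

```text
time: 63.65
tool_pos: [0.5011, 0.2094, 0.2046]
tool_rot: [[-0.019, 1.0, -0.002], [1.0, 0.019, -0.001], [-0.001, -0.002, -1.0]]
contact_force: [-0.2, -0.0, -0.3]
gripper_width: 0.0342
```

```bash
python3 tv.py w46; python3 mk.py m46
python3 - <<'E'
from h import *
p=optics.grab_frame("wrist");save(p,"w46z",(230,60,640,260),1.95)
print([(round(d["p"],2),np.round(d["centre"]).tolist(),atz(p,d["centre"],.077).round(4)[:2].tolist()) for d in optics.pinpoint("dimmer_grip",p)])
s=optics.grab_frame("side")
E
```

```text
[0.50117296 0.20945866 0.20455763] [ 0.71731061  0.43624218 -0.47131041] 0.03436036589382384 [[-0.019, 1.0, -0.002], [1.0, 0.019, -0.001], [-0.001, -0.002, -1.0]]
(np.int32(456), np.int32(199), np.int32(91), np.int32(38)) 3243 [0.5434 0.3999 0.014 ] [np.float64(0.0417), np.float64(0.0941)] yaw -88.9
(np.int32(555), np.int32(198), np.int32(85), np.int32(39)) 3078 [0.541  0.5027 0.014 ] [np.float64(0.0436), np.float64(0.0892)] yaw -88.9
(np.int32(541), np.int32(265), np.int32(89), np.int32(35)) 2684 [0.6192 0.5095 0.014 ] [np.float64(0.0438), np.float64(0.0994)] yaw 89.5
(np.int32(449), np.int32(266), np.int32(85), np.int32(35)) 2672 [0.6216 0.4024 0.014 ] [np.float64(0.0442), np.float64(0.0935)] yaw -89.1
[(0.96, [325.0, 127.0], [0.4479, 0.2114])]
```

View pics/w46z.png

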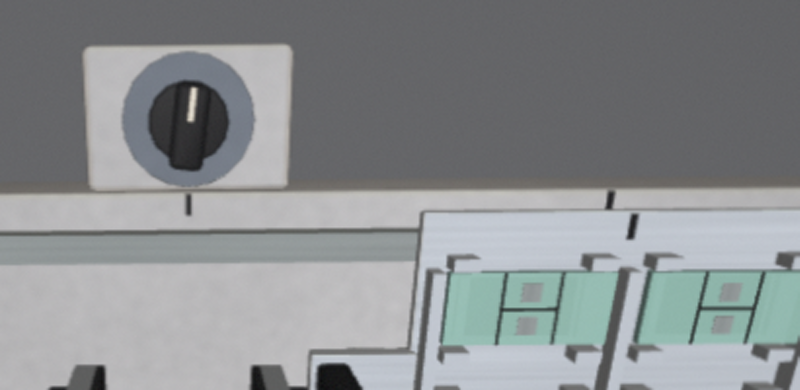

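View pics/m46.png

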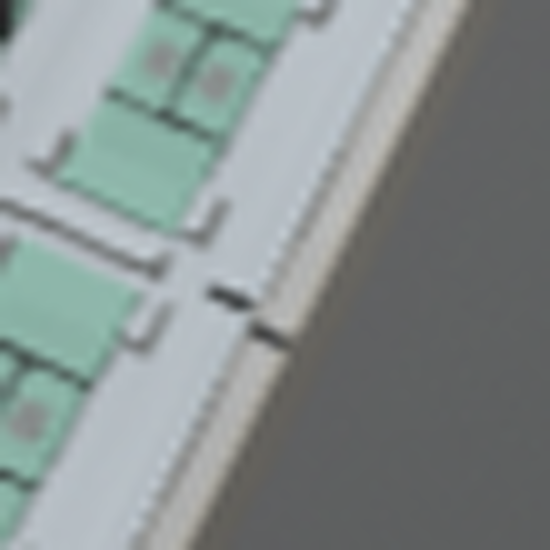

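Run:
```python
from h import *
p=optics.grab_frame("wrist")
b=atz(p,(542.8,162.6),.04);c=atz(p,(554.1,175.9),.058);print(b,c)
f=lambda u,v:(230+u/1.95,60+v/1.95)
A,B=atz(p,f(194,89),.084),atz(p,f(191,122),.084);print(A,B,np.degrees(np.arctan2(*(B-A)[:2])))
save(p,"w46d",(285,75,370,165),6.5)
```

```text
[0.47949049 0.41532209 0.04      ] [0.48800751 0.41592034 0.058     ]
[0.4314212  0.21448133 0.084     ] [0.44397177 0.21361627 0.084     ] 93.94293618831854
```

View pics/w46d.png

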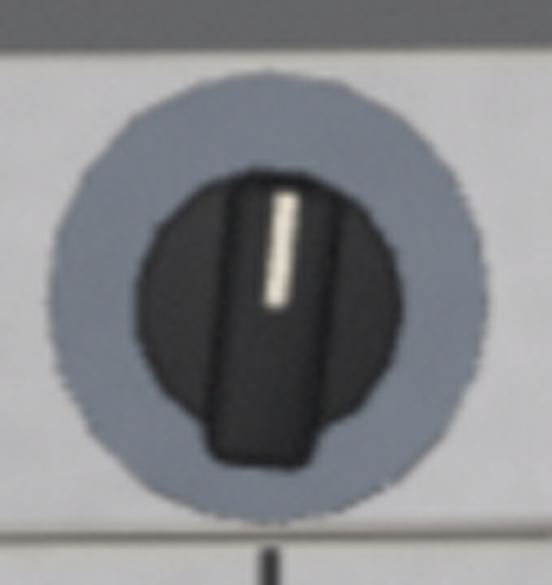

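Run:
```python
from h import *
p=optics.grab_frame("wrist")
print(atz(p,(326.2,120.7),.054))
f=lambda u,v:(285+u/6.5,75+v/6.5)
for q in [(238,178),(340,182),(210,437),(320,440)]: print(q,atz(p,f(*q),.084))
```

```text
[0.4446303  0.21276124 0.054     ]
(238, 178) [0.42918835 0.20854764 0.084     ]
(340, 182) [0.42942048 0.2204135  0.084     ]
(210, 437) [0.45918222 0.20573949 0.084     ]
(320, 440) [0.45929985 0.21896374 0.084     ]
```

>>> send_rows([
  [[-0.02,0.0013,-0.02],-5,0.4],
  [[-0.02,0.001,-0.035],0,0.4],
  [[-0.0156,0.001,-0.035],0,0.4],
  [[0,0,-0.03],0,0.4],
  [[0,0,-0.017],0,0.4],
  [[0,0,0],0,0.4],
])

```text
time: 64.75
tool_pos: [0.4454, 0.2131, 0.0685]
tool_rot: [[0.068, 0.998, -0.001], [0.998, -0.068, -0.001], [-0.001, -0.001, -1.0]]
contact_force: [0.0, -1.1, 0.2]
gripper_width: 0.0343
```

```bash
python3 tv.py w47
```

```text
[0.44588806 0.2133036  0.06939115] [ 0.63198749 -0.31771732  0.15776809] 0.03428313265176986 [[0.068, 0.998, 0.0], [0.998, -0.068, 0.0], [0.0, 0.0, -1.0]]
(np.int32(548), np.int32(343), np.int32(92), np.int32(57)) 3171 [0.5763 0.4056 0.014 ] [np.float64(0.0542), np.float64(0.0665)] yaw 85.4
```

View pics/w47.png

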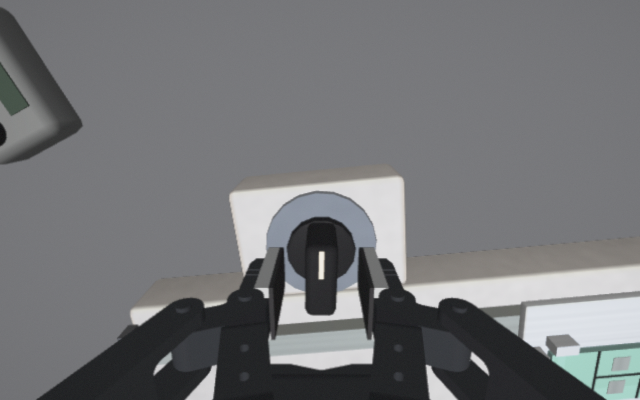

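>>> send_rows([
  [[0,0,-0.008],0,0.3],
  [[0,0,0],0,0.15],
  [[0,0,0],0,0.08],
  [[0,0,0],0,0.08],
  [[0,0,0],-5,0.08],
  [[0,0,0],-8,0.08],
  [[0,0,0],-8,0.08],
  [[0,0,0],-8,0.08],
  [[0,0,0],0,0.08],
])

```text
time: 65.92
tool_pos: [0.4457, 0.2135, 0.0611]
tool_rot: [[0.542, 0.84, 0.001], [0.84, -0.542, 0.001], [0.001, 0.0, -1.0]]
contact_force: [3.3, 2.5, -6.5]
gripper_width: 0.0128
```

```bash
python3 tv.py w48; python3 -c "
from h import *
print(ctrl.observe()['ft_torque'])"
```

```text
[0.44569053 0.21349922 0.06111275] [ 3.51510233  2.92645283 -5.89267978] 0.012705572809540398 [[0.54, 0.841, 0.001], [0.841, -0.54, 0.001], [0.001, 0.0, -1.0]]
(np.int32(611), np.int32(236), np.int32(29), np.int32(63)) 875 [0.5746 0.3608 0.014 ] [np.float64(0.0178), np.float64(0.0462)] yaw -16.8
[ 0.48437709 -0.56478425 -0.0379627 ]
```

View pics/w48.png

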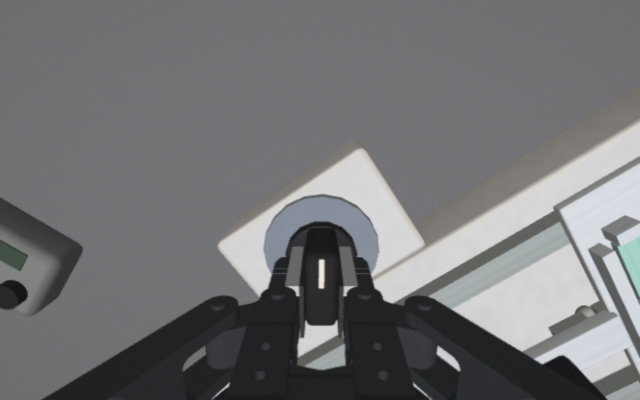

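>>> send_rows([
  [[0,0,0],-8,0.08],
  [[0,0,0],-8,0.08],
  [[0,0,0],-8,0.08],
  [[0,0,0],-8,0.08],
  [[0,0,0],-8,0.08],
  [[0,0,0],-6,0.08],
  [[0,0,0],0,0.08],
])

```text
time: 66.85
tool_pos: [0.4463, 0.2139, 0.0612]
tool_rot: [[0.981, 0.196, 0.002], [0.196, -0.981, 0.001], [0.002, -0.001, -1.0]]
contact_force: [8.2, 6.3, -10.8]
gripper_width: 0.013
```

```bash
python3 tv.py w49|head -1; python3 -c "
from h import *
print(ctrl.observe()['ft_torque'])"
```

```text
[0.44629007 0.2138718  0.06116007] [  8.61882865   5.62565592 -10.42552835] 0.012807264623071768 [[0.98, 0.197, 0.002], [0.197, -0.98, 0.001], [0.002, -0.001, -1.0]]
[ 1.11215442 -1.45097302  0.31513394]
```

>>> send_rows([
  [[0,0,0],-4,0.08],
  [[0,0,0],0,0.08],
])

```text
time: 67.15
tool_pos: [0.4461, 0.2145, 0.0613]
tool_rot: [[0.992, 0.128, 0.002], [0.128, -0.992, 0.002], [0.002, -0.002, -1.0]]
contact_force: [5.2, 12.3, -10.3]
gripper_width: 0.0129
```

```bash
python3 tv.py w50|head -1; python3 -c "
from h import *
print(ctrl.observe()['ft_torque'])"
```

```text
[0.44606276 0.21448858 0.06130427] [ 5.21454671 11.93739321 -8.42906481] 0.012508162298601248 [[0.992, 0.129, 0.002], [0.129, -0.992, 0.002], [0.002, -0.002, -1.0]]
[ 2.12076162 -0.82672943  0.88367661]
```

>>> send_rows([
  [[0,0,0],-4,0.08],
  [[0,0,0],0,0.08],
])

```text
time: 67.45
tool_pos: [0.4461, 0.2145, 0.0614]
tool_rot: [[0.998, 0.061, 0.002], [0.061, -0.998, 0.001], [0.002, -0.001, -1.0]]
contact_force: [5.8, 12.1, -7.4]
gripper_width: 0.0124
```

```bash
python3 tv.py w51|head -1; python3 -c "
from h import *
print(ctrl.observe()['ft_torque'])"
```

```text
[0.4461056  0.21448922 0.06141987] [ 4.96327359 11.64389921 -7.36627803] 0.013205001938940352 [[0.998, 0.062, 0.002], [0.062, -0.998, 0.001], [0.003, -0.001, -1.0]]
[ 2.0797333  -0.71642469  2.31483757]
```

View pics/w51.png

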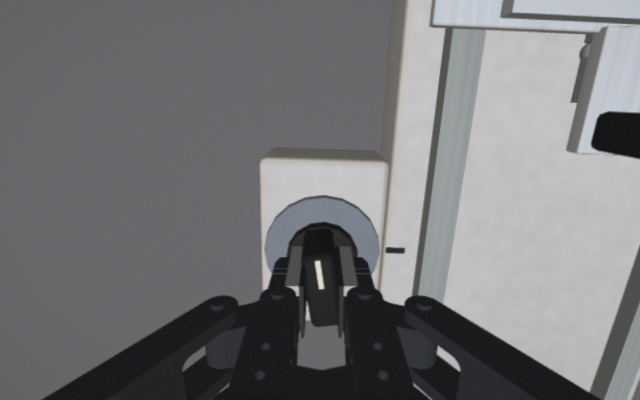

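>>> send_rows([
  [[0,0,0],0,0.15],
  [[0,0,0],0,0.3],
  [[0,0,0],0,0.4],
  [[0,0,0.02],0,0.4],
  [[0,0,0.04],0,0.5],
  [[-0.01,-0.01,0.05],0,0.5],
  [[-0.02,-0.03,0.04],0,0.5],
  [[-0.02,-0.03,0.03],0,0.5],
  [[0,-0.02,0],0,0.5],
  [[0,0,0],0,0.5],
])

```text
time: 68.75
tool_pos: [0.3955, 0.1225, 0.2415]
tool_rot: [[0.999, 0.054, 0.001], [0.054, -0.999, 0.0], [0.001, -0.0, -1.0]]
contact_force: [-0.6, 0.0, 0.2]
gripper_width: 0.0427
```

```bash
python3 tv.py w52|head -1; python3 mk.py m52; python3 sc.py|tail -1
python3 - <<'E'
from h import *
for n in ("scene","side"): save(optics.grab_frame(n),n+"52")
p=optics.grab_frame("wrist")
print([(round(d["p"],2),np.round(d["centre"]).tolist(),atz(p,d["centre"],.077).round(4)[:2].tolist()) for d in optics.pinpoint("dimmer_grip",p)])
E
```

```text
[0.39551768 0.12312795 0.24118605] [-0.44531316  0.25209463  0.60907541] 0.04243301623251529 [[0.999, 0.054, 0.0], [0.054, -0.999, 0.0], [0.0, -0.0, -1.0]]
(np.int32(454), np.int32(169), np.int32(67), np.int32(38)) 1571 [0.5582 0.4185 0.065 ] [np.float64(0.1149), np.float64(0.2012)] yaw -88.2
[(0.82, [385.0, 84.0], [0.4447, 0.2123])]
```

View pics/w52.png

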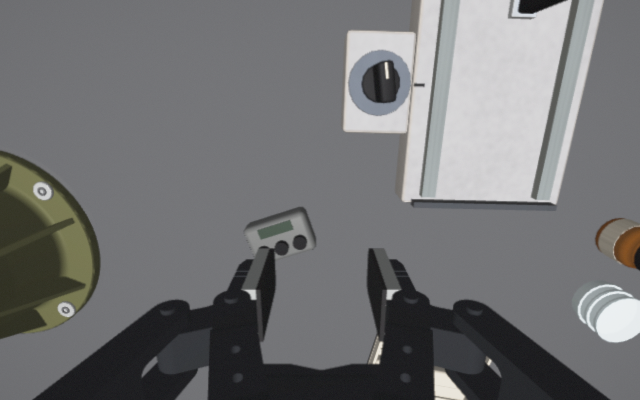

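View pics/scene52.png

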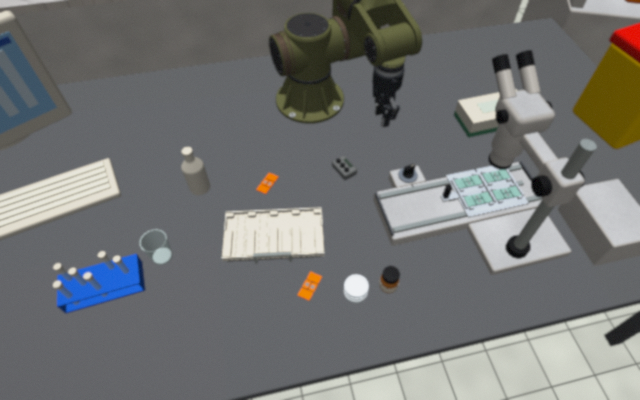

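View pics/side52.png

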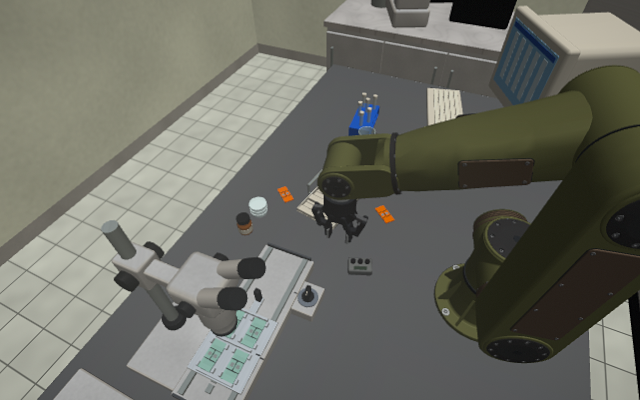

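View pics/m52.png

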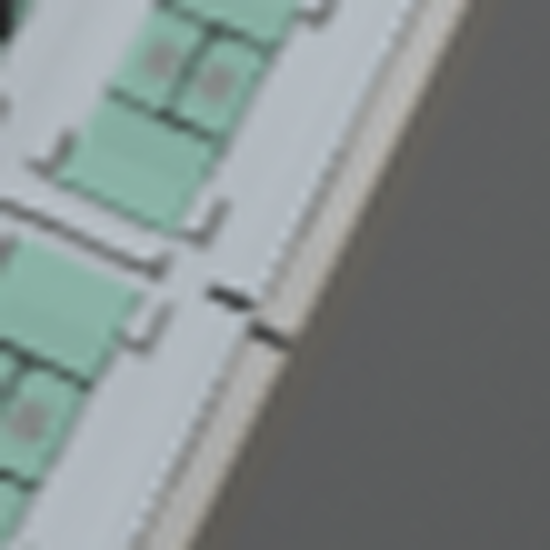

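Run:
```python
from h import *
p=optics.grab_frame("wrist")
save(p,"w53",(340,25,420,140),5)
```

```text
(no output)
```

View pics/w53.png

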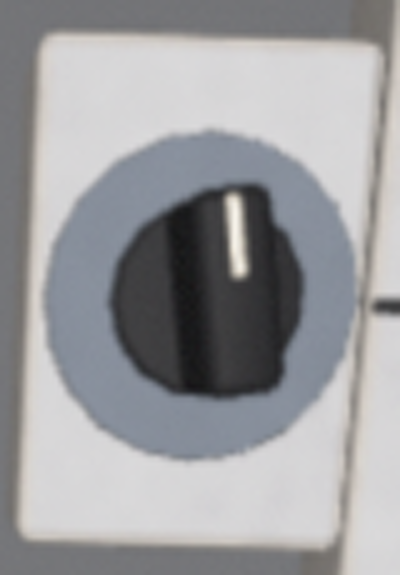

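Run:
```python
from h import *
p=optics.grab_frame("wrist")
f=lambda u,v:(340+u/5,25+v/5)
for a,b in [((232,195),(240,275)),((268,195),(278,385)),((195,210),(215,390))]:
    A,B=atz(p,f(*a),.084),atz(p,f(*b),.084);d=A-B;print(np.degrees(np.arctan2(d[1],d[0])))
```

```text
102.30399040825985
99.80670946551234
102.61712482798022
```

Run:
```python
from station import ctrl
print(ctrl.job_done())
```

```text
the job is handed in; nothing more can be done
None
```

The job is done and handed in at about 69 s of the 208 s allowed; the hand-in gives no verdict.

- **Tray:** The hand can only turn about the vertical, so I held the bar lightly enough for it to pivot in the fingers. I tipped the tray to about 30°, and all four chambers slid to the low end. I then set the tray flat again.
- **Chambers:** I drew the carriage to its loading station and laid each chamber in its own nest. The pictures show all four lying flat, and the carriage still at its station before the push.
- **Carriage:** Gripping the knob all the way would have brought the wrist against the microscope. I stopped partway and finished the push with the back of an open finger. It met about 5.5 N of resistance at the end, and after backing off the marks agreed to 0.6 mm in the wrist view. That check allows for about 1–2 mm of error.
- **Lamp knob:** I turned it clockwise until it stopped following the hand and the twisting force rose. Its pointer turned about 75°, less than the full 80°. The final direction fits the end stop if the knob started slightly above zero, but I did not check that separately.
- **Last look:** In the final scene picture the other things on the bench are where they started. The arm was clear of everything when I handed in, and I saw neither a knocked tray nor a slackened grip.

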